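Make up two sample kits for the microscope bench

ROBOT

A 6-joint arm with a two-finger parallel gripper is mounted at the origin on the work surface. World frame = base frame: x ahead of the robot, y to its left, z up, the work surface at z = 0. Lengths are in m, angles in rad, forces in N, time in s.
With the tool pointing down it reaches from about 0.35 to 0.975 m from the base axis. Payload 4.9 kg.
Tool frame: the origin (TCP) lies midway between the tips of the shut fingers; the grasp point (between the pads) lies manip.grip_depth behind it (manip.grip_depth is the distance from the TCP to the grasp point, in m); z points along the fingers, x is the direction in which the jaws open and shut, and the axes are right-handed (so a half turn about z gives the same grasp; the last joint's range is limited). The gripper opens to 85 mm and grips with 20 to 120 N. Pads are 22 mm wide; open, the fingers measure 114 mm over their backs; the gripper's body (76 mm by 85 mm) begins 54 mm behind the grasp point. The pads swing forward as they close: fully open they stand 13 mm farther back than shut.
Start: joints at [1.18, 0.053, 1.613, -0, 1.476, -0.119], TCP at [0.168, 0.602, 0.231] pointing down, gripper open.
Joint ranges: [-3.01, 3.01], [-1.01, 2.22], [0.06, 2.58], [-1.02, 4.17], [0.09, 2.62], [-3.14, 3.14]. Speed limits (rad/s): [2.57, 2.57, 3.14, 3.14, 3.14, 3.14].

INTERFACE

Orientations are given as a unit quaternion [w, x, y, z].
In Python, from plant import state, grab_frame, ticket, manip gives the robot as it stands.
- The arm moves only by the tool carry_out, never from a script. Its argument "moves" is a list that holds one entry, the list of rows, each a list of 7 numbers: the turn, a rotation vector about the tool's x, y, z each as a share of 5 degrees, from -1 to 1, then the shift along the tool's x, y, z each as a share of 0.04 m, from -1 to 1, then the gripper command: -1 is shut, 1 is fully open, values between are in proportion. A call has 1 to 8 rows; each row shifts and turns the commanded pose from where the row before left it, along the tool's axes as they then stand; what a row does not reach is not made up. A row lasts 1/12 s, in which the tool goes at most 41.7 mm and 7.16 degrees, less where a joint would pass 70% of its speed; a pose out of reach is approached as far as the arm can. A call with a number of a shift or a turn outside -1 to 1 is refused whole. A call with a gripper value outside its range is refused whole. The fingers move at their own pace and stop on an object; the grip force is fixed at half the most. Time passes only in rows, so rows that do not move let the fingers close. It gives the time, the measured TCP pose, the force and the opening at its end, in the units of the state.
- state(): the state, without advancing time (a new reading comes with each control period).
- grab_frame(name): name is "scene" or "top"; returns a dict with "frame" (400x640x3 uint8, red, green, blue), "z_map" (400x640 float32, m along the optical axis (not along the pixel's ray), 0 where there is no reading), "K" (3x3 intrinsics, pixels), "k1" (the pictures are not rectified: a ray, as slopes to the right and down, at radius r is drawn at 1 + k1 r^2 times it, then the intrinsics apply), "world_from_camera" (4x4, takes a point from camera to world coordinates). Camera axes: x right, y down, z forward; pixel columns grow to the right and rows downward; lengths in m; the calibration is good to about 2 mm. A picture is of the moment at which its call begins.
- ticket.job_done(): hands the job in, once; it reports no verdict.
The state is a dict: "time": time; "joint_pos": joint angles; "joint_vel": joint speeds; "joint_efforts": joint torques, N m; "tool_pos": TCP position; "tool_rot": TCP orientation; "contact_force": force on the tool from outside, world axes, zero at the start; "ft_torque": the same for the moment, N m; "gripper_width": opening from 0.0 (shut) to 1.0 (fully open).
Only numpy, scipy, OpenCV 4.12 (cv2) and the standard library are available. Lean on these libraries where they do the work, as an engineer would, in place of code of your own. Each camera call takes 0.05 s, during which the arm holds its last target.

TASK

Make up the two kits: in the blue tray stand the amber jar (yellow lid) on the black pad and lay the red-filled culture dish in the plain bay; in the orange tray stand the green jar on the black pad and lay the red slide box flat in the plain bay. Put each thing in the middle of its bay, keep the jars and the dish upright and set everything down gently, not dropped. Leave the rest of the stock where it is.

Things in the scene. Friction and masses are not known exactly. Their poses are not given: they have to be found in the camera images.
- tray_blue: Blue kit tray, fixed, on the left or right; 216 mm (x) by 124 mm (y), 16 mm high. Origin: centre of its underside, z up, x away from the robot within 15 deg. A wall at x = 0 parts two bays, 102 mm (x) by 116 mm (y); walls 4 mm thick stand 12 mm above the floor. Black-pad bay: centre x = +53 mm, y = 0, surface at z = 6 mm. Plain bay: centre x = -53 mm, y = 0, floor at z = 4 mm.
- tray_orange: Orange kit tray, fixed, on the left or right; 216 mm (x) by 124 mm (y), 16 mm high. Origin: centre of its underside, z up, x away from the robot within 15 deg. A wall at x = 0 parts two bays, 102 mm (x) by 116 mm (y); walls 4 mm thick stand 12 mm above the floor. Black-pad bay: centre x = -53 mm, y = 0, surface at z = 6 mm. Plain bay: centre x = +53 mm, y = 0, floor at z = 4 mm.
- jar_amber: Amber glass jar with a yellow lid, shut, upright, 42 mm in diameter, 50 mm tall, about 90 g. Loose. Origin: centre of its underside, z up.
- jar_green: Green glass jar with a green lid, shut, upright, 42 mm in diameter, 50 mm tall, about 90 g. Loose. Origin: centre of its underside, z up.
- dish: Closed clear culture dish with a dark red disc of medium inside, a rigid disc 54 mm in diameter over its lid (the upper 10 mm) and 52 mm below, 22 mm high, about 40 g. Loose. Origin: centre of its underside, z up.
- slidebox_red: Red slide box, a flat closed box 80 mm (its x) by 30 mm (its y) by 22 mm high, with a small blank white label on top, about 50 g. Loose. Origin: centre of its underside, z up. Its long axis points away from the robot to within about 30 degrees.
- jar_white: White plastic jar with a blue lid, shut, upright, 42 mm in diameter, 50 mm tall, about 90 g. Loose. Origin: centre of its underside, z up. Not wanted: leave it where it is.
- slidebox_black: Black slide box, a flat closed box 80 mm (its x) by 30 mm (its y) by 22 mm high, with a small blank white label on top, about 50 g. Loose. Origin: centre of its underside, z up.  Not wanted: leave it where it is.
- eyepiece: Microscope eyepiece, a black cap 40 mm in diameter on a steel sleeve 30 mm in diameter, 44 mm tall, standing sleeve down. Loose. Origin: centre of its underside, z up. Not wanted: leave it where it is.
- objective: Microscope objective, a brass foot 34 mm in diameter under a steel cone, 38 mm tall, standing. Loose. Origin: centre of its underside, z up. Not wanted: leave it where it is.
Mind the look-alikes: they are no part of the job. Of the things that look like the dish, take the one that is nearest to the robot's base at the start.

How it is judged:
At the end, for the whole second after the job is handed in: Each of the four things is released and at rest in its named bay, within 15 mm of the bay's centre along the tray's x and y, on the floor (underside under 10 mm above the tray's), upright to 0.1 rad; the white jar, black slide box, eyepiece and objective are within 20 mm of their starts (x of jar_amber in the frame of tray_blue between 0.038 and 0.068 m and y of jar_amber in the frame of tray_blue between -0.015 and 0.015 m and z of each of jar_amber, dish in the frame of tray_blue below 0.01 m and angle between each of jar_amber, dish, jar_green, slidebox_red's own z axis and vertical below 0.1 rad and linear speed of each of jar_amber, dish, jar_green, slidebox_red below 0.02 m/s and x of dish in the frame of tray_blue between -0.068 and -0.038 m and y of dish in the frame of tray_blue between -0.015 and 0.015 m and x of jar_green in the frame of tray_orange between -0.068 and -0.038 m and y of jar_green in the frame of tray_orange between -0.015 and 0.015 m and z of each of jar_green, slidebox_red in the frame of tray_orange below 0.01 m and x of slidebox_red in the frame of tray_orange between 0.038 and 0.068 m and y of slidebox_red in the frame of tray_orange between -0.015 and 0.015 m and distance of each of jar_white, slidebox_black, eyepiece, objective from where it was at the start of the episode below 0.02 m); the robot touches nothing.
It fails at once if the white jar, black slide box, eyepiece or objective is moved more than 20 mm (distance of any of jar_white, slidebox_black, eyepiece, objective from where it was at the start of the episode above 0.02 m).
It fails at once if a wanted jar or the dish is tipped more than 35 degrees (angle between any of jar_amber, jar_green, dish's own z axis and vertical above 0.61 rad).
It fails at once if a thing for a kit is dropped (out of the fingers and faster than 0.6 m/s, a fall of about 2 cm) ((linear speed of jar_amber above 0.6 m/s and contact force between jar_amber and the fingers below 0.1 N) or (linear speed of dish above 0.6 m/s and contact force between dish and the fingers below 0.1 N) or (linear speed of jar_green above 0.6 m/s and contact force between jar_green and the fingers below 0.1 N) or (linear speed of slidebox_red above 0.6 m/s and contact force between slidebox_red and the fingers below 0.1 N)).
It also fails if it takes over 131 s, if anything falls off the work surface, if the arm or the gripper's body presses on something with over 40 N, if the wrist force passes 120 N, or if a joint passes its speed limit or range.

## Working session

There is one attempt and no reset: what is moved stays moved. The work goes in short steps, Python scripts to look and compute and a tool call to move; the robot and the scene stay as the last step left them, time stands still between calls to the robot, and variables do not carry over. Pictures are saved under pics/ and viewed, and the job is handed in when it is done.

Besides the shell and the picture viewer there is one more tool, called after ">>>" as a command line: name --argument value ..., lists and objects as JSON in quotes. carry_out: Moves the arm, as the interface text tells. Shift numbers are shares of 0.04 m and turn numbers shares of 5 degrees, none past 1 either way. Its arguments: {"type":"object","properties":{"moves":{"type":"array"}},"required":["moves"]}

```bash
mkdir -p pics; ls; python3 - <<'E'
from plant import state, grab_frame, ticket, manip
import cv2,numpy as np
print(state()); print(manip.grip_depth)
for n in("scene","top"):
    f=grab_frame(n); cv2.imwrite(f"pics/{n}0.png",f["frame"][:,:,::-1]); np.savez(f"pics/{n}0.npz",**f)
    print(n,f["K"],f["k1"],f["world_from_camera"])
E
```

```text
pics
{'time': 0.0, 'joint_pos': array([ 1.18000455e+00,  5.33577201e-02,  1.61429944e+00, -1.38179476e-05,
        1.47599695e+00, -1.19007763e-01]), 'joint_vel': array([-5.66486650e-04, -5.33286784e-04, -1.01006373e-03, -1.57706191e-03,
       -3.41965366e-05, -2.94841754e-04]), 'joint_efforts': array([-2.16431697e-03, -3.93698859e+01, -3.70167696e+01, -2.57779102e-04,
        7.29837062e-03,  5.93816569e-07]), 'tool_pos': array([0.16754973, 0.60147421, 0.23005924]), 'tool_rot': array([ 5.27441643e-04,  7.96381747e-01,  6.04793395e-01, -8.85578386e-04]), 'contact_force': array([-0.14333607, -0.11137086,  0.27392138]), 'ft_torque': array([-0.03010576, -0.04461311, -0.01170674]), 'gripper_width': 1.005074498815442}
0.0187
scene [[434.3464587    0.         315.13058092]
 [  0.         434.3464587  195.9550623 ]
 [  0.           0.           1.        ]] -0.10985703509294462 [[-0.48457483  0.73176208 -0.47928227  1.05517393]
 [ 0.87470212  0.39962248 -0.27422266  0.23646023]
 [-0.00913377 -0.55211062 -0.83372084  0.98596452]
 [ 0.          0.          0.          1.        ]]
top [[383.39593578   0.         320.0812095 ]
 [  0.         383.39593578 200.89281612]
 [  0.           0.           1.        ]] 0.0259420836177978 [[ 0.01856871 -0.9973383   0.07050896  0.40994724]
 [-0.99976556 -0.01930686 -0.00980181 -0.09930629]
 [ 0.01113703 -0.07031042 -0.99746299  1.19748791]
 [ 0.          0.          0.          1.        ]]
```

View pics/top0.png

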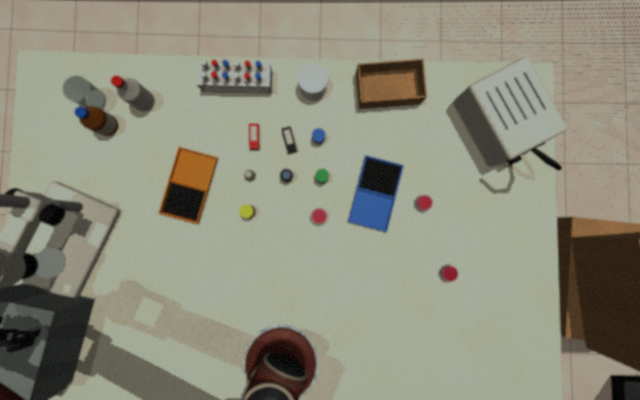

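View pics/scene0.png

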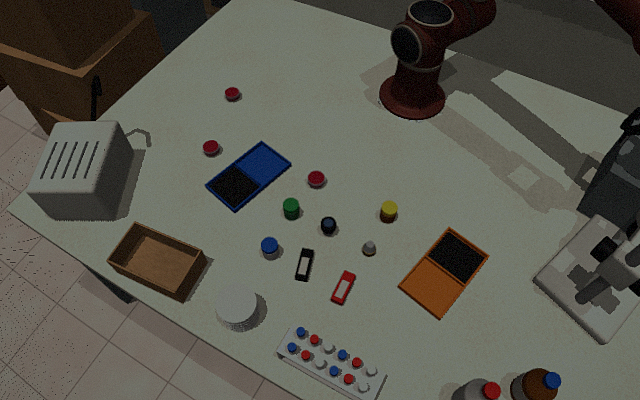

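The top view shows the orange tray at (189,186) and the blue tray at (376,194). The amber jar is at (247,212), the green jar at (321,176) and the red box at (254,136). There are three red dishes: (319,216), (424,203) and (449,273). Next I measure all of these.

```bash
cat > h.py <<'E'
import numpy as np,cv2
def rays(f,uv):
    K,k1,T=f["K"],float(f["k1"]),f["world_from_camera"]
    uv=np.asarray(uv,float).reshape(-1,2)
    d=np.stack([(uv[:,0]-K[0,2])/K[0,0],(uv[:,1]-K[1,2])/K[1,1]],1)
    s=d.copy()
    for _ in range(10):
        s=d/(1+k1*(s**2).sum(1,keepdims=True))
    c=np.c_[s,np.ones(len(s))]
    return T[:3,3],c@T[:3,:3].T
def plane(f,uv,z):
    o,r=rays(f,uv); return o+r*((z-o[2])/r[:,2])[:,None]
def cloud(f,m):
    v,u=np.nonzero(m); z=f["z_map"][v,u]; ok=z>0; u,v,z=u[ok],v[ok],z[ok]
    o,r=rays(f,np.c_[u,v]); return o+r*z[:,None],np.c_[u,v]
def blobs(f,mask,amin=15):
    n,l,s,c=cv2.connectedComponentsWithStats(mask.astype(np.uint8))
    return [(l==i,s[i],c[i]) for i in range(1,n) if s[i][4]>=amin]
def hsv(f): return cv2.cvtColor(f["frame"],cv2.COLOR_RGB2HSV)
def rect(P):
    (cx,cy),(w,h),a=cv2.minAreaRect((P[:,:2]*1000).astype(np.float32))
    b=cv2.boxPoints(((cx,cy),(w,h),a)); e=b[1]-b[0]; g=b[2]-b[1]
    if np.linalg.norm(g)>np.linalg.norm(e): e=g
    an=np.degrees(np.arctan2(e[1],e[0])); an=(an+90)%180-90
    return np.array([cx,cy])/1000,sorted([w,h]),an
E
python3 - <<'E'
from h import *
for n in("scene","top"):
    f=dict(np.load(f"pics/{n}0.npz")); H=hsv(f); h,s,v=[H[:,:,i].astype(int) for i in range(3)]
    print(n)
    cols={"red":((h<8)|(h>165))&(s>150)&(v>80),"yellow":(h>22)&(h<35)&(s>130),"green":(h>50)&(h<85)&(s>130),"blue":(h>95)&(h<125)&(s>140)&(v>60),"orange":(h>8)&(h<20)&(s>180)&(v>100),"dark":(v<50)}
    for k,m in cols.items():
        for b,st,c in blobs(f,m,25):
            P,uv=cloud(f,b)
            if len(P)<10: continue
            if not(0.2<P[:,0].mean()<0.85 and -.6<P[:,1].mean()<.45): continue
            zt=np.percentile(P[:,2],90); T=P[P[:,2]>zt-.006]
            c2,wh,an=rect(T)
            print(k,st[4],c.round(),"ztop %.3f"%zt,"mean",T.mean(0).round(4)[:2],"rect",c2.round(4),np.round(wh),round(an,1), "R %.3f"%np.hypot(*c2))
E
```

```text
scene
red 31 [315. 180.] ztop 0.028 mean [ 0.4586 -0.1061] rect [ 0.4592 -0.1074] [15. 30.] -86.9 R 0.472
red 216 [344. 285.] ztop 0.026 mean [0.6882 0.0995] rect [0.6929 0.1   ] [28. 80.] 2.5 R 0.700
red 214 [492. 390.] ztop 0.173 mean [0.7991 0.449 ] rect [0.7985 0.4494] [28. 29.] -33.2 R 0.916
yellow 190 [389. 208.] ztop 0.054 mean [0.4588 0.1106] rect [0.4576 0.11  ] [37. 40.] -37.4 R 0.471
green 247 [291. 207.] ztop 0.054 mean [ 0.571  -0.1137] rect [ 0.57   -0.1142] [38. 38.] -56.1 R 0.581
blue 1296 [259. 167.] ztop 0.017 mean [ 0.5388 -0.2633] rect [ 0.522  -0.2828] [126. 216.] -13.7 R 0.594
blue 190 [269. 244.] ztop 0.054 mean [ 0.694  -0.1011] rect [ 0.6932 -0.1012] [37. 39.] -76.0 R 0.701
orange 39 [445. 236.] ztop 0.020 mean [0.4464 0.2653] rect [0.4488 0.2613] [36. 85.] -41.5 R 0.519
orange 2041 [433. 286.] ztop 0.016 mean [0.5753 0.2996] rect [0.5354 0.2979] [122. 215.] -14.2 R 0.613
dark 52 [233.  98.] ztop 0.021 mean [ 0.2945 -0.4953] rect [ 0.2938 -0.495 ] [19. 43.] -43.4 R 0.576
dark 1936 [114. 174.] ztop 0.128 mean [ 0.7234 -0.5724] rect [ 0.7171 -0.5753] [  8. 230.
[... 2434 characters left out ...]
 135.] ztop 0.052 mean [ 0.691  -0.1012] rect [ 0.6907 -0.1006] [30. 34.] 1.1 R 0.698
blue 1358 [371. 208.] ztop 0.008 mean [ 0.4749 -0.2709] rect [ 0.4796 -0.2722] [118. 124.] -13.5 R 0.552
orange 1425 [192. 172.] ztop 0.012 mean [0.5454 0.2824] rect [0.5348 0.2971] [121. 207.] -13.9 R 0.612
dark 215 [388. 103.] ztop 0.047 mean [ 0.7992 -0.3134] rect [ 0.7998 -0.3203] [  3. 186.] -84.5 R 0.862
dark 51 [291. 148.] ztop 0.023 mean [ 0.6562 -0.0176] rect [ 0.6561 -0.0175] [20. 21.] -71.5 R 0.656
dark 988 [380. 177.] ztop 0.008 mean [ 0.5744 -0.2969] rect [ 0.5747 -0.2967] [ 92. 107.] 76.3 R 0.647
dark 972 [183. 201.] ztop 0.007 mean [0.4855 0.3136] rect [0.4856 0.3138] [ 88. 107.] 75.6 R 0.578
```

```bash
python3 - <<'E'
import cv2,numpy as np
t=cv2.imread("pics/top0.png");s=cv2.imread("pics/scene0.png")
a=cv2.resize(t[110:290,150:470],(800,450),interpolation=cv2.INTER_CUBIC)
cv2.imwrite("pics/c1.png",a)
cv2.imwrite("pics/c2.png",cv2.resize(s[70:330,180:500],(738,600),interpolation=cv2.INTER_CUBIC))
E
```

```text
(no output)
```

View pics/c1.png

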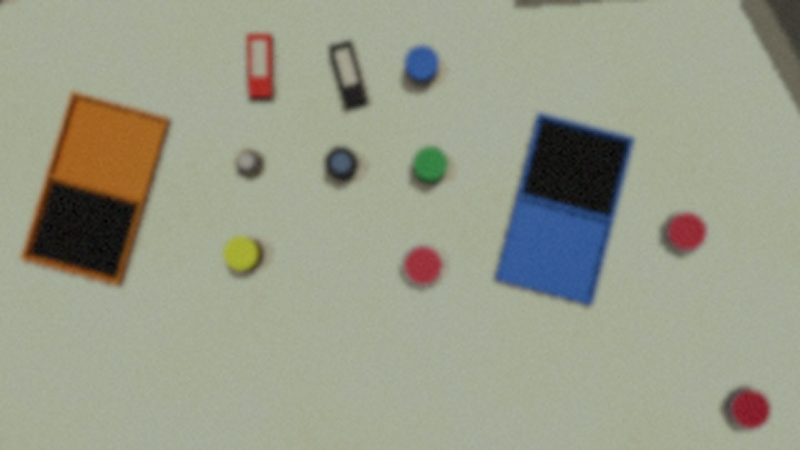

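View pics/c2.png

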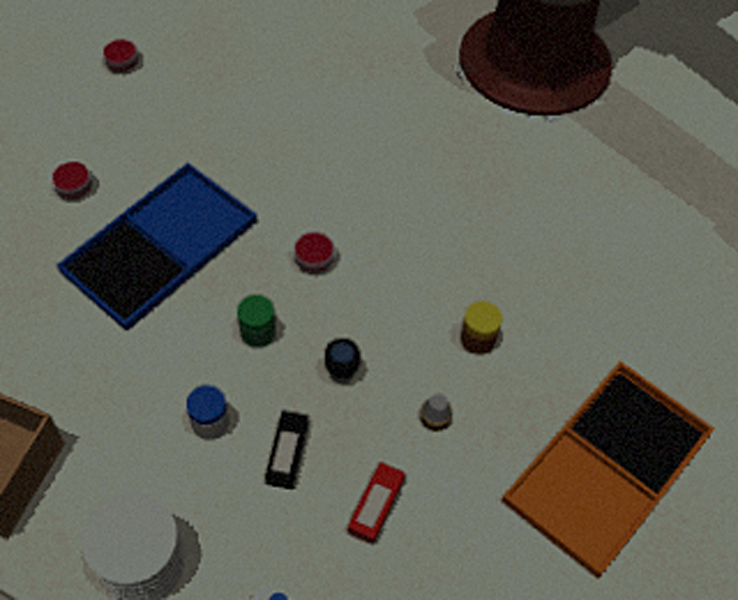

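Dish candidates in the top view are (319,216) at R≈0.46 m, (449,273) at 0.58 m and (424,203) at 0.66 m. Both views show all three as the same dish. The one at (319,216) is nearest the base, so it fits, and the enlarged crops agree. Next I refine the red box and plan the first move.

```bash
cat >> h.py <<'E'
def go(x,y,z,psi):
    from plant import state
    from scipy.spatial.transform import Rotation as R
    s=state(); q=s["tool_rot"]; M=R.from_quat([q[1],q[2],q[3],q[0]]).as_matrix(); p=s["tool_pos"]
    c,si=np.cos(np.radians(psi)),np.sin(np.radians(psi))
    W=np.array([[c,si,0],[si,-c,0],[0,0,-1.]])
    D=R.from_matrix(M.T@W).as_rotvec(degrees=True)
    d=np.array([x,y,z])-p
    print("t %.2f"%s["time"],"p",p.round(4),"psi %.1f"%np.degrees(np.arctan2(M[1,0],M[0,0])),"grip %.3f"%s["gripper_width"],"F",s["contact_force"].round(1))
    print("turn shares",(D/5).round(2),"shift shares(now axes)",(M.T@d/.04).round(2),"(after turn)",(W.T@d/.04).round(2))
E
python3 - <<'E'
from h import *
f=dict(np.load("pics/top0.npz")); H=hsv(f); h,s,v=[H[:,:,i].astype(int) for i in range(3)]
m=((h<12)|(h>165))&(s>90)
sub=np.zeros_like(m); sub[115:160,240:270]=1; m&=sub
v_,u_=np.nonzero(m); print(u_.min(),u_.max(),v_.min(),v_.max())
print(rect(plane(f,np.c_[u_,v_],.022)))
for (a,b) in (("dish",(319,216)),("g",(321,176))):
    sub=np.zeros_like(m); sub[b[1]-16:b[1]+16,b[0]-16:b[0]+16]=1
    m2=(s>90)&sub.astype(bool); vv,uu=np.nonzero(m2); print(a,rect(plane(f,np.c_[uu,vv],.022 if a=="dish" else .05)))
go(.457,.1095,.12,76); go(.457,.1095,.012,76)
E
```

```text
249 258 123 149
(array([0.69072925, 0.09928598]), [27.856374740600586, 81.73246002197266], np.float32(1.6352081))
dish (array([ 0.44734879, -0.10762849]), [41.18113708496094, 43.34150695800781], np.float32(-43.98769))
g (array([ 0.56729742, -0.11374836]), [36.48779296875, 37.998382568359375], np.float32(27.52829))
t 0.10 p [0.1676 0.6015 0.2302] psi 74.4 grip 1.001 F [-0.2 -0.6  0.2]
turn shares [-0.    0.02 -0.31] shift shares(now axes) [-9.9  10.27  2.77] (after turn) [-10.18  10.     2.75]
t 0.10 p [0.1676 0.6015 0.2302] psi 74.4 grip 1.001 F [-0.2 -0.6  0.2]
turn shares [-0.    0.02 -0.31] shift shares(now axes) [-9.9  10.27  5.47] (after turn) [-10.18  10.     5.45]
```

>>> carry_out --moves '[[[0, 0, -0.31, -0.5, 0.5, 0, 1], [0, 0, 0, -0.65, 0.64, 0.1, 1], [0, 0, 0, -0.65, 0.64, 0.1, 1], [0, 0, 0, -0.65, 0.64, 0.1, 1], [0, 0, 0, -0.65, 0.64, 0.1, 1], [0, 0, 0, -0.65, 0.64, 0.1, 1], [0, 0, 0, -0.65, 0.64, 0.1, 1], [0, 0, 0, -0.65, 0.64, 0.1, 1]]]'

```text
time: 0.77
tool_pos: [0.3117, 0.3557, 0.2026]
tool_rot: [0.0, 0.788, 0.616, -0.0]
contact_force: [0.2, -0.1, 0.2]
gripper_width: 0.999
```

```bash
python3 -c "
from h import *
go(.457,.1095,.12,76)"
```

```text
t 0.77 p [0.3117 0.3557 0.2026] psi 76.0 grip 0.999 F [ 0.2 -0.1  0.2]
turn shares [-0.  0.  0.] shift shares(now axes) [-5.09  5.01  2.07] (after turn) [-5.09  5.01  2.07]
```

>>> carry_out --moves '[[[0, 0, 0, -0.65, 0.64, 0.2, 1], [0, 0, 0, -0.65, 0.64, 0.2, 1], [0, 0, 0, -0.65, 0.64, 0.3, 1], [0, 0, 0, -0.65, 0.64, 0.3, 1], [0, 0, 0, -0.65, 0.64, 0.3, 1], [0, 0, 0, -0.65, 0.64, 0.3, 1], [0, 0, 0, -0.65, 0.64, 0.3, 1], [0, 0, 0, -0.54, 0.53, 0.17, 1]]]'

```text
time: 1.43
tool_pos: [0.4563, 0.109, 0.1187]
tool_rot: [-0.0, 0.788, 0.615, -0.001]
contact_force: [0.2, 0.4, 0.0]
gripper_width: 1.001
```

```bash
python3 -c "
from h import *
go(.457,.1095,.015,76)
from plant import *
for n in ('top','scene'):
    f=grab_frame(n); cv2.imwrite('pics/%s1.png'%n,f['frame'][:,:,::-1])
s=cv2.imread('pics/scene1.png'); cv2.imwrite('pics/s1.png',cv2.resize(s[100:300,290:530],(720,600)))
"
```

```text
t 1.43 p [0.4563 0.109  0.1187] psi 75.9 grip 1.001 F [0.2 0.4 0. ]
turn shares [-0.02  0.01 -0.02] shift shares(now axes) [0.02 0.02 2.59] (after turn) [0.02 0.01 2.59]
```

View pics/s1.png

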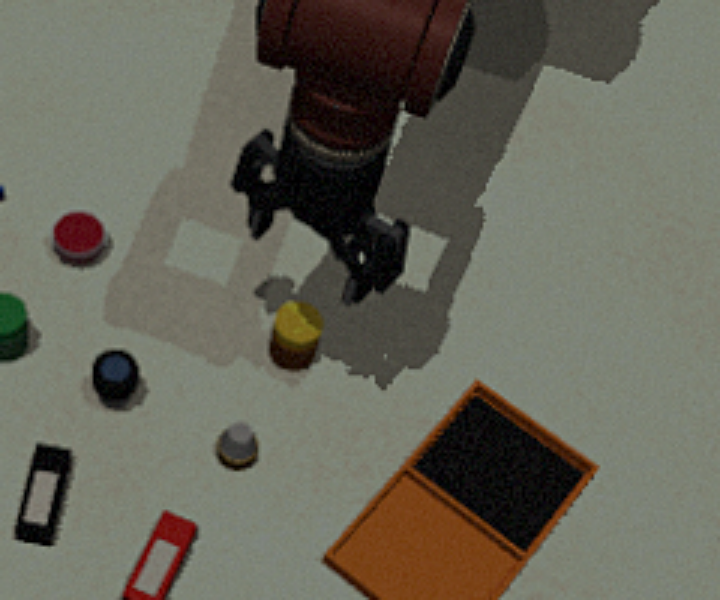

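The crop shows the gripper above and behind the amber jar (298,330), with the fingers straddling it and clear all round. Descending.

>>> carry_out --moves '[[[0, 0, 0, 0, 0, 0.6, 1], [0, 0, 0, 0, 0, 0.6, 1], [0, 0, 0, 0, 0, 0.6, 1], [0, 0, 0, 0, 0, 0.5, 1], [0, 0, 0, 0, 0, 0.29, 1], [0, 0, 0, 0, 0, 0, -1], [0, 0, 0, 0, 0, 0, -1], [0, 0, 0, 0, 0, 0, -1]]]'

```text
time: 2.2
tool_pos: [0.4576, 0.1117, 0.0183]
tool_rot: [0.001, 0.788, 0.616, 0.001]
contact_force: [0.2, -0.1, 0.3]
gripper_width: 0.603
```

>>> carry_out --moves '[[[0, 0, 0, 0, 0, 0, -1], [0, 0, 0, 0, 0, 0, -1], [0, 0, 0, 0, 0, 0, -1], [0, 0, 0, 0, 0, 0, -1], [0, 0, 0, 0, 0, 0, -1], [0, 0, 0, 0, 0, 0, -1], [0, 0, 0, 0, 0, 0, -1], [0, 0, 0, 0, 0, 0, -1]]]'

```text
time: 2.87
tool_pos: [0.4583, 0.1115, 0.0189]
tool_rot: [0.001, 0.788, 0.616, 0.002]
contact_force: [-1.2, 0.8, 6.7]
gripper_width: 0.472
```

```bash
python3 -c "
from h import *
go(.457,.1095,.11,76);go(.574,-.296,.11,76)
"
```

```text
t 2.87 p [0.4583 0.1115 0.0189] psi 76.0 grip 0.472 F [-1.2  0.8  6.7]
turn shares [ 0.04 -0.02 -0.  ] shift shares(now axes) [-0.05 -0.01 -2.28] (after turn) [-0.06 -0.02 -2.28]
t 2.87 p [0.4583 0.1115 0.0189] psi 76.0 grip 0.472 F [-1.2  0.8  6.7]
turn shares [ 0.04 -0.02 -0.  ] shift shares(now axes) [-9.18  5.28 -2.27] (after turn) [-9.19  5.27 -2.28]
```

>>> carry_out --moves '[[[0, 0, 0, 0, 0, -0.3, -1], [0, 0, 0, 0, 0, -0.5, -1], [0, 0, 0, 0, 0, -0.6, -1], [0, 0, 0, 0, 0, -0.6, -1], [0, 0, 0, 0, 0, -0.4, -1], [0, 0, 0, -0.3, 0.17, 0, -1], [0, 0, 0, -0.5, 0.29, 0, -1], [0, 0, 0, -0.7, 0.4, 0, -1]]]'

```text
time: 3.53
tool_pos: [0.4753, 0.0453, 0.1134]
tool_rot: [0.0, 0.787, 0.617, 0.001]
contact_force: [0.2, -0.2, -1.4]
gripper_width: 0.477
```

>>> carry_out --moves '[[[0, 0, 0, -0.8, 0.46, 0, -1], [0, 0, 0, -0.8, 0.46, 0, -1], [0, 0, 0, -0.8, 0.46, 0, -1], [0, 0, 0, -0.8, 0.46, 0, -1], [0, 0, 0, -0.8, 0.46, 0, -1], [0, 0, 0, -0.8, 0.46, 0, -1], [0, 0, 0, -0.8, 0.46, 0, -1], [0, 0, 0, -0.8, 0.46, 0, -1]]]'

```text
time: 4.2
tool_pos: [0.5561, -0.241, 0.1127]
tool_rot: [-0.0, 0.788, 0.615, -0.0]
contact_force: [0.1, -0.1, -0.9]
gripper_width: 0.475
```

```bash
python3 -c "
from h import *
go(.574,-.296,.11,76)
"
```

```text
t 4.20 p [ 0.5561 -0.241   0.1127] psi 76.0 grip 0.475 F [ 0.1 -0.1 -0.9]
turn shares [-0.   -0.   -0.01] shift shares(now axes) [-1.22  0.77  0.07] (after turn) [-1.23  0.77  0.07]
```

>>> carry_out --moves '[[[0, 0, 0, -0.6, 0.4, 0, -1], [0, 0, 0, -0.4, 0.25, 0, -1], [0, 0, 0, -0.22, 0.12, 0.1, -1], [0, 0, 0, 0, 0, 0.5, -1], [0, 0, 0, 0, 0, 0.5, -1], [0, 0, 0, 0, 0, 0.5, -1], [0, 0, 0, 0, 0, 0.3, -1], [0, 0, 0, 0, 0, 0, -1]]]'

```text
time: 4.87
tool_pos: [0.5715, -0.2918, 0.0326]
tool_rot: [-0.004, 0.788, 0.616, -0.001]
contact_force: [-0.7, 0.4, -1.2]
gripper_width: 0.471
```

```bash
python3 -c "
from h import *
from plant import *
go(.574,-.296,.025,76)
f=grab_frame('scene'); s=f['frame'][:,:,::-1]; cv2.imwrite('pics/s2.png',cv2.resize(s[90:250,160:340],(675,600)))
"
```

```text
t 4.87 p [ 0.5715 -0.2918  0.0326] psi 76.0 grip 0.471 F [-0.7  0.4 -1.2]
turn shares [-0.08 -0.03  0.  ] shift shares(now axes) [-0.09  0.09  0.19] (after turn) [-0.09  0.09  0.19]
```

View pics/s2.png

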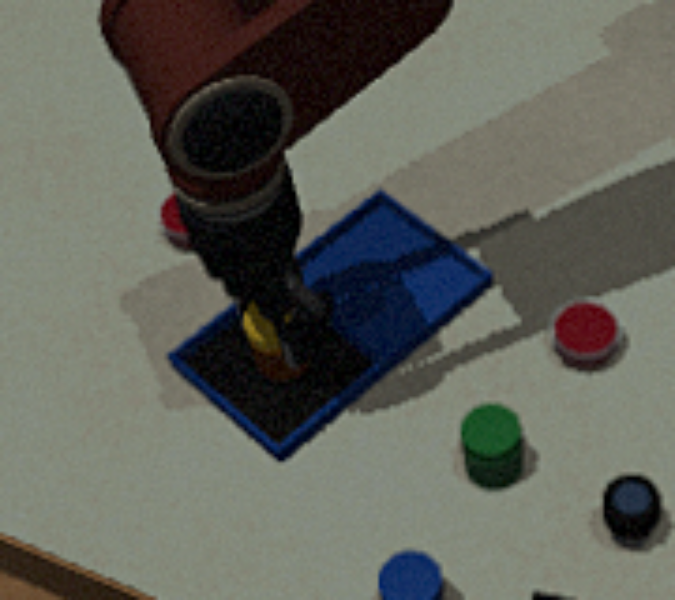

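The crop shows the amber jar (270,350) over the middle of the black pad, just above it. Lowering the last few millimetres.

>>> carry_out --moves '[[[0, 0, 0, -0.09, 0.09, 0.06, -1], [0, 0, 0, 0, 0, 0.05, -1], [0, 0, 0, 0, 0, 0.05, -1], [0, 0, 0, 0, 0, 0.04, -1], [0, 0, 0, 0, 0, 0, -1], [0, 0, 0, 0, 0, 0, -1]]]'

```text
time: 5.42
tool_pos: [0.5769, -0.2985, 0.0291]
tool_rot: [0.0, 0.788, 0.616, 0.0]
contact_force: [0.1, 0.3, -1.9]
gripper_width: 0.474
```

```bash
python3 -c "
from h import *
go(.574,-.296,.025,76)
"
```

```text
t 5.42 p [ 0.5769 -0.2985  0.0291] psi 76.0 grip 0.474 F [ 0.1  0.3 -1.9]
turn shares [ 0.  0. -0.] shift shares(now axes) [ 0.04 -0.08  0.1 ] (after turn) [ 0.04 -0.08  0.1 ]
```

>>> carry_out --moves '[[[0, 0, 0, 0.03, -0.06, 0.05, -1], [0, 0, 0, 0, 0, 0.03, -1], [0, 0, 0, 0, 0, 0, -1], [0, 0, 0, 0, 0, 0, -1]]]'

```text
time: 5.75
tool_pos: [0.5746, -0.2965, 0.0255]
tool_rot: [-0.0, 0.788, 0.616, -0.0]
contact_force: [0.8, 0.0, -0.4]
gripper_width: 0.468
```

>>> carry_out --moves '[[[0, 0, 0, 0, 0, 0.02, -1], [0, 0, 0, 0, 0, 0.0, -1], [0, 0, 0, 0, 0, 0, -1], [0, 0, 0, 0, 0, 0, -1]]]'

```text
time: 6.08
tool_pos: [0.5749, -0.2968, 0.025]
tool_rot: [0.0, 0.788, 0.615, 0.0]
contact_force: [-1.2, 0.2, -0.5]
gripper_width: 0.474
```

```bash
python3 -c "
from h import *
go(.574,-.296,.025,76)
"
```

```text
t 6.08 p [ 0.5749 -0.2968  0.025 ] psi 76.0 grip 0.474 F [-1.2  0.2 -0.5]
turn shares [ 0.  0. -0.] shift shares(now axes) [ 0.01 -0.03  0.  ] (after turn) [ 0.01 -0.03  0.  ]
```

>>> carry_out --moves '[[[0, 0, 0, 0, 0, 0.03, -1], [0, 0, 0, 0, 0, 0, -1], [0, 0, 0, 0, 0, 0, 0.0], [0, 0, 0, 0, 0, 0, 0.2], [0, 0, 0, 0, 0, 0, 0.4], [0, 0, 0, 0, 0, 0, 0.6], [0, 0, 0, 0, 0, 0, 0.6], [0, 0, 0, 0, 0, 0, 0.6]]]'

```text
time: 6.75
tool_pos: [0.5747, -0.2967, 0.0235]
tool_rot: [-0.0, 0.788, 0.616, -0.0]
contact_force: [-0.2, 0.0, -0.6]
gripper_width: 0.797
```

>>> carry_out --moves '[[[0, 0, 0, 0, 0, -0.1, 0.6], [0, 0, 0, 0, 0, -0.3, 0.6], [0, 0, 0, 0, 0, -0.5, 0.6], [0, 0, 0, 0, 0, -0.7, 0.6], [0, 0, 0, 0, 0, -0.8, 0.6], [0, 0, 0, 0, 0, 0, 0.6]]]'

```text
time: 7.25
tool_pos: [0.5789, -0.2993, 0.1294]
tool_rot: [0.007, 0.788, 0.616, 0.002]
contact_force: [1.1, -1.1, 0.4]
gripper_width: 0.8
```

```bash
python3 -c "
from h import *
from plant import *
go(.569,-.1138,.11,76)
go(.4475,-.1076,.08,76)
f=grab_frame('scene'); s=f['frame'][:,:,::-1]; cv2.imwrite('pics/s3.png',cv2.resize(s[90:250,160:340],(675,600)))
"
```

```text
t 7.25 p [ 0.5789 -0.2993  0.1294] psi 76.0 grip 0.800 F [ 1.1 -1.1  0.4]
turn shares [ 0.15  0.05 -0.  ] shift shares(now axes) [ 4.44 -1.37  0.44] (after turn) [ 4.44 -1.36  0.48]
t 7.25 p [ 0.5789 -0.2993  0.1294] psi 76.0 grip 0.800 F [ 1.1 -1.1  0.4]
turn shares [ 0.15  0.05 -0.  ] shift shares(now axes) [ 3.86 -4.36  1.16] (after turn) [ 3.86 -4.35  1.23]
```

View pics/s3.png

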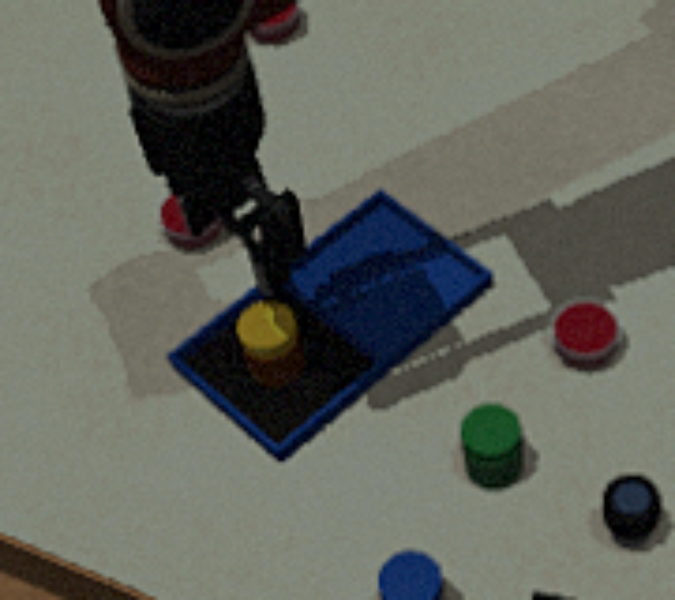

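The crop shows the amber jar standing mid-pad at (268,343), released. Next is the dish.

>>> carry_out --moves '[[[0, 0, 0, 0.4, -0.45, 0, 1], [0, 0, 0, 0.6, -0.67, 0, 1], [0, 0, 0, 0.6, -0.67, 0, 1], [0, 0, 0, 0.6, -0.67, 0.2, 1], [0, 0, 0, 0.6, -0.67, 0.2, 1], [0, 0, 0, 0.6, -0.65, 0.3, 1], [0, 0, 0, 0.42, -0.45, 0.3, 1], [0, 0, 0, 0, 0, 0.1, 1]]]'

```text
time: 7.97
tool_pos: [0.4432, -0.1035, 0.0723]
tool_rot: [-0.003, 0.787, 0.617, -0.001]
contact_force: [-0.2, 0.2, -0.2]
gripper_width: 1.005
```

>>> carry_out --moves '[[[0, 0, 0, 0, 0, 0, 1], [0, 0, 0, 0, 0, 0, 1], [0, 0, 0, 0, 0, 0, 1], [0, 0, 0, 0, 0, 0, 1]]]'

```text
time: 8.3
tool_pos: [0.4489, -0.1086, 0.0768]
tool_rot: [0.001, 0.788, 0.615, 0.0]
contact_force: [0.4, -0.5, 0.9]
gripper_width: 1.0
```

```bash
python3 -c "
from h import *
from plant import *
go(.4475,-.1076,.005,76)
f=grab_frame('scene'); s=f['frame'][:,:,::-1]; cv2.imwrite('pics/s4.png',cv2.resize(s[90:250,230:410],(675,600)))
"
```

```text
t 8.30 p [ 0.4489 -0.1086  0.0768] psi 75.9 grip 1.000 F [ 0.4 -0.5  0.9]
turn shares [ 0.02  0.   -0.02] shift shares(now axes) [ 0.02 -0.04  1.8 ] (after turn) [ 0.01 -0.04  1.8 ]
```

View pics/s4.png

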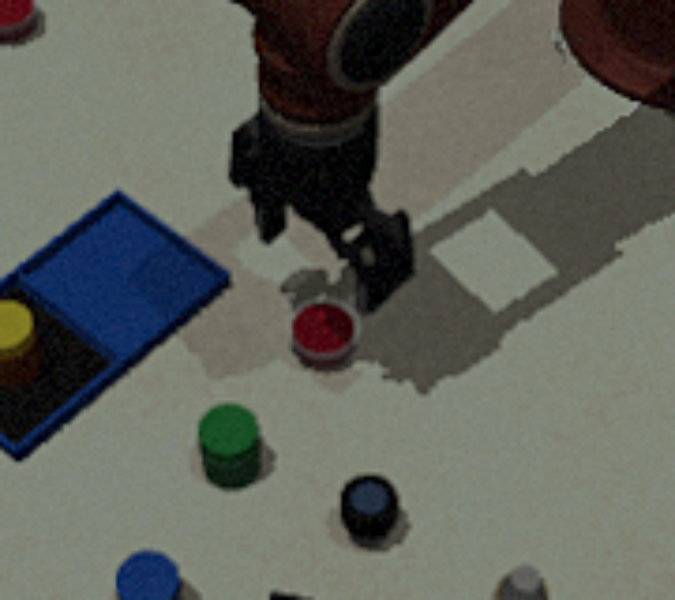

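Dish at (325,330), with the jaws straddling it. I lower to TCP z≈0.002 so the pads take the lid rim.

>>> carry_out --moves '[[[0, 0, 0, 0.01, -0.03, 0.4, 1], [0, 0, 0, 0, 0, 0.5, 1], [0, 0, 0, 0, 0, 0.4, 1], [0, 0, 0, 0, 0, 0.3, 1], [0, 0, 0, 0, 0, 0.2, 1], [0, 0, 0, 0, 0, 0, 1], [0, 0, 0, 0, 0, 0, 1], [0, 0, 0, 0, 0, 0, 1]]]'

```text
time: 9.02
tool_pos: [0.4475, -0.1073, 0.0047]
tool_rot: [0.001, 0.788, 0.615, 0.0]
contact_force: [-1.1, -1.0, -0.2]
gripper_width: 1.001
```

```bash
python3 -c "
from h import *
from plant import *
go(.4475,-.1076,.002,76)
f=grab_frame('scene'); s=f['frame'][:,:,::-1]; cv2.imwrite('pics/s5.png',cv2.resize(s[130:210,270:360],(675,600)))
"
```

```text
t 9.02 p [ 0.4475 -0.1073  0.0047] psi 76.0 grip 1.001 F [-1.1 -1.  -0.2]
turn shares [ 0.02  0.   -0.01] shift shares(now axes) [-0.01  0.    0.07] (after turn) [-0.01  0.    0.07]
```

View pics/s5.png

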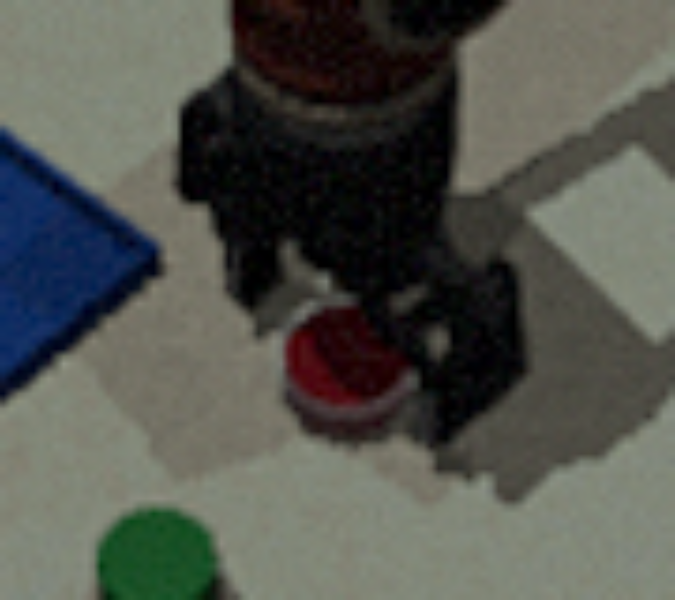

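The dish sits between the pads at (350,365). Closing.

>>> carry_out --moves '[[[0, 0, 0, 0, 0, 0.05, 0.6], [0, 0, 0, 0, 0, 0, -1], [0, 0, 0, 0, 0, 0, -1], [0, 0, 0, 0, 0, 0, -1], [0, 0, 0, 0, 0, 0, -1], [0, 0, 0, 0, 0, 0, -1], [0, 0, 0, 0, 0, 0, -1], [0, 0, 0, 0, 0, 0, -1]]]'

```text
time: 9.73
tool_pos: [0.4474, -0.1071, 0.0027]
tool_rot: [0.001, 0.788, 0.616, 0.0]
contact_force: [-0.1, 0.8, 6.0]
gripper_width: 0.608
```

>>> carry_out --moves '[[[0, 0, 0, 0, 0, 0, -1], [0, 0, 0, 0, 0, 0, -1], [0, 0, 0, 0, 0, 0, -1], [0, 0, 0, 0, 0, 0, -1]]]'

```text
time: 10.07
tool_pos: [0.4474, -0.1071, 0.0026]
tool_rot: [0.001, 0.788, 0.616, 0.0]
contact_force: [-1.4, 0.4, 6.1]
gripper_width: 0.603
```

>>> carry_out --moves '[[[0, 0, 0, 0, 0, -0.1, -1], [0, 0, 0, 0, 0, -0.2, -1], [0, 0, 0, 0, 0, -0.2, -1], [0, 0, 0, 0, 0, -0.3, -1], [0, 0, 0, 0, 0, -0.3, -1], [0, 0, 0, 0, 0, -0.2, -1], [0, 0, 0, 0, 0, 0, -1], [0, 0, 0, 0, 0, 0, -1]]]'

```text
time: 10.73
tool_pos: [0.447, -0.1069, 0.0543]
tool_rot: [0.001, 0.788, 0.616, 0.0]
contact_force: [0.3, 0.4, -0.9]
gripper_width: 0.605
```

```bash
python3 -c "
from h import *
from plant import *
go(.471,-.271,.06,76)
f=grab_frame('scene'); s=f['frame'][:,:,::-1]; cv2.imwrite('pics/s6.png',cv2.resize(s[110:210,260:370],(660,600)))
"
```

```text
t 10.73 p [ 0.447  -0.1069  0.0543] psi 76.0 grip 0.605 F [ 0.3  0.4 -0.9]
turn shares [ 0.02  0.   -0.  ] shift shares(now axes) [-3.83  1.58 -0.14] (after turn) [-3.83  1.58 -0.14]
```

View pics/s6.png

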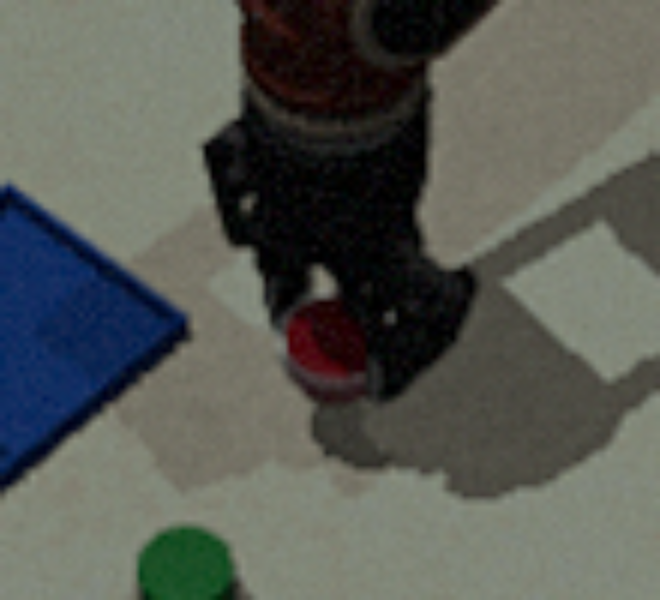

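The dish is held level at (328,345) and lifted clear. Carrying it to the plain bay.

>>> carry_out --moves '[[[0, 0, 0, -0.3, 0.12, 0, -1], [0, 0, 0, -0.6, 0.25, 0, -1], [0, 0, 0, -0.7, 0.29, 0, -1], [0, 0, 0, -0.7, 0.29, 0, -1], [0, 0, 0, -0.7, 0.29, 0, -1], [0, 0, 0, -0.53, 0.22, 0, -1], [0, 0, 0, -0.3, 0.12, 0, -1], [0, 0, 0, 0, 0, 0, -1]]]'

```text
time: 11.45
tool_pos: [0.4706, -0.2733, 0.0532]
tool_rot: [-0.0, 0.789, 0.614, -0.0]
contact_force: [-0.1, 0.6, 0.4]
gripper_width: 0.605
```

>>> carry_out --moves '[[[0, 0, 0, 0, 0, 0.3, -1], [0, 0, 0, 0, 0, 0.3, -1], [0, 0, 0, 0, 0, 0.2, -1], [0, 0, 0, 0, 0, 0.1, -1], [0, 0, 0, 0, 0, 0.1, -1], [0, 0, 0, 0, 0, 0, -1], [0, 0, 0, 0, 0, 0, -1], [0, 0, 0, 0, 0, 0, -1]]]'

```text
time: 12.12
tool_pos: [0.4712, -0.2708, 0.0142]
tool_rot: [0.0, 0.788, 0.616, 0.0]
contact_force: [0.5, -0.1, -0.7]
gripper_width: 0.605
```

```bash
python3 -c "
from h import *
from plant import *
go(.471,-.271,.0066,76)
f=grab_frame('scene'); s=f['frame'][:,:,::-1]; cv2.imwrite('pics/s7.png',cv2.resize(s[110:230,190:322],(660,600)))
"
```

```text
t 12.12 p [ 0.4712 -0.2708  0.0142] psi 76.0 grip 0.605 F [ 0.5 -0.1 -0.7]
turn shares [ 0.01  0.   -0.  ] shift shares(now axes) [-0.01 -0.    0.19] (after turn) [-0.01 -0.    0.19]
```

View pics/s7.png

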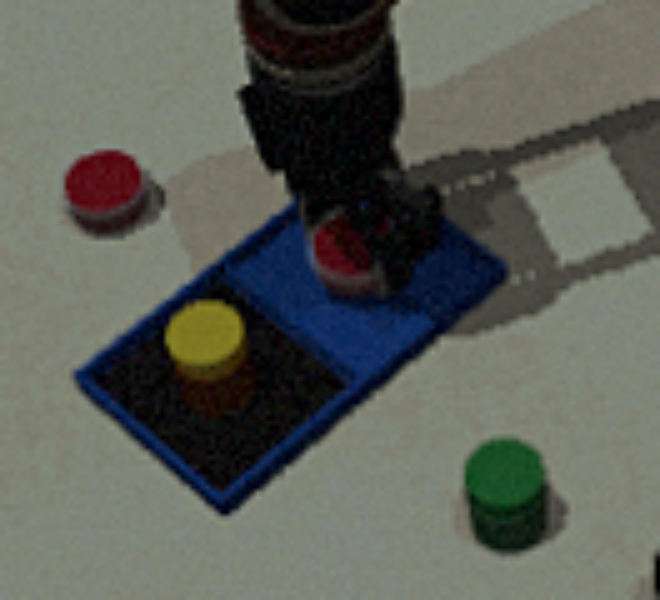

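The dish (348,255) is over the plain bay, inside the walls. Lowering it and releasing.

>>> carry_out --moves '[[[0, 0, 0, 0, 0, 0.06, -1], [0, 0, 0, 0, 0, 0.05, -1], [0, 0, 0, 0, 0, 0.04, -1], [0, 0, 0, 0, 0, 0, -1], [0, 0, 0, 0, 0, 0.03, -1], [0, 0, 0, 0, 0, 0, -1], [0, 0, 0, 0, 0, 0, -1]]]'

```text
time: 12.75
tool_pos: [0.4709, -0.2708, 0.0067]
tool_rot: [0.0, 0.788, 0.615, -0.0]
contact_force: [-1.1, 0.3, 1.7]
gripper_width: 0.603
```

```bash
python3 -c "
from h import *
go(.471,-.271,.0066,76)
"
```

```text
t 12.75 p [ 0.4709 -0.2708  0.0067] psi 76.0 grip 0.603 F [-1.1  0.3  1.7]
turn shares [ 0.    0.   -0.01] shift shares(now axes) [-0.  0.  0.] (after turn) [-0.  0.  0.]
```

>>> carry_out --moves '[[[0, 0, 0, 0, 0, 0, 0.25], [0, 0, 0, 0, 0, 0, 0.4], [0, 0, 0, 0, 0, 0, 0.5], [0, 0, 0, 0, 0, 0, 0.5], [0, 0, 0, 0, 0, 0, 0.5], [0, 0, 0, 0, 0, 0, 0.5]]]'

```text
time: 13.25
tool_pos: [0.4708, -0.2707, 0.0065]
tool_rot: [0.0, 0.788, 0.616, 0.0]
contact_force: [0.2, -0.1, -0.3]
gripper_width: 0.752
```

>>> carry_out --moves '[[[0, 0, 0, 0, 0, -0.1, 0.5], [0, 0, 0, 0, 0, -0.3, 0.5], [0, 0, 0, 0, 0, -0.5, 0.5], [0, 0, 0, 0, 0, -0.7, 0.5], [0, 0, 0, 0, 0, -0.7, 0.5], [0, 0, 0, 0, 0, -0.4, 0.6], [0, 0, 0, 0, 0, 0, 1], [0, 0, 0, 0, 0, 0, 1]]]'

```text
time: 13.92
tool_pos: [0.4717, -0.2714, 0.1167]
tool_rot: [0.002, 0.788, 0.616, 0.0]
contact_force: [-1.4, 0.5, -0.2]
gripper_width: 0.999
```

```bash
python3 -c "
from h import *
from plant import *
go(.568,-.1138,.11,76)
f=grab_frame('scene'); s=f['frame'][:,:,::-1]; cv2.imwrite('pics/s8.png',cv2.resize(s[110:230,190:322],(660,600)))
"
```

```text
t 13.92 p [ 0.4717 -0.2714  0.1167] psi 76.0 grip 0.999 F [-1.4  0.5 -0.2]
turn shares [ 0.04  0.02 -0.  ] shift shares(now axes) [4.41 1.38 0.17] (after turn) [4.41 1.38 0.17]
```

View pics/s8.png

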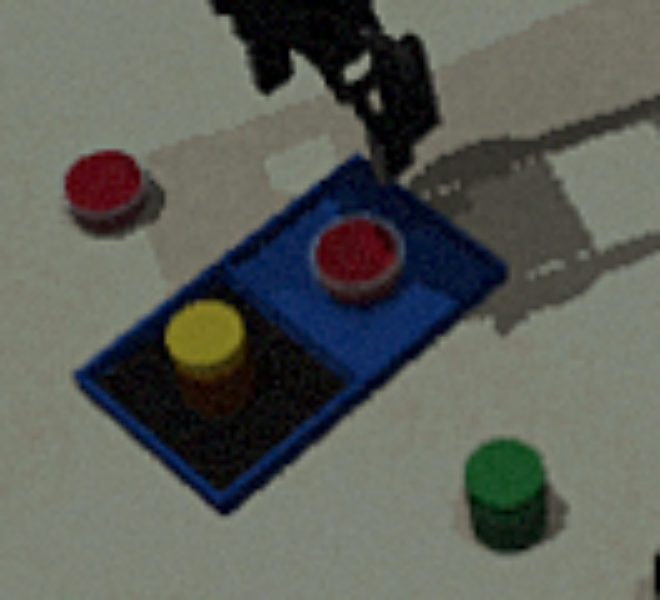

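The dish lies mid-bay at (357,258) and the amber jar is undisturbed. Next is the green jar.

>>> carry_out --moves '[[[0, 0, 0, 0.4, 0.12, 0, 1], [0, 0, 0, 0.7, 0.22, 0, 1], [0, 0, 0, 0.8, 0.25, 0, 1], [0, 0, 0, 0.8, 0.25, 0, 1], [0, 0, 0, 0.7, 0.23, 0, 1], [0, 0, 0, 0.6, 0.19, 0, 1], [0, 0, 0, 0.41, 0.12, 0.1, 1], [0, 0, 0, 0, 0, 0, 1]]]'

```text
time: 14.63
tool_pos: [0.5666, -0.1098, 0.1078]
tool_rot: [-0.002, 0.787, 0.617, -0.001]
contact_force: [-0.4, 0.0, 0.5]
gripper_width: 0.996
```

>>> carry_out --moves '[[[0, 0, 0, 0, 0, 0, 1], [0, 0, 0, 0, 0, 0, 1], [0, 0, 0, 0, 0, 0, 1]]]'

```text
time: 14.88
tool_pos: [0.5663, -0.1138, 0.1099]
tool_rot: [-0.0, 0.788, 0.615, -0.0]
contact_force: [0.3, -0.5, -0.6]
gripper_width: 0.999
```

```bash
python3 -c "
from h import *
from plant import *
go(.568,-.1138,.017,76)
f=grab_frame('scene'); s=f['frame'][:,:,::-1]; cv2.imwrite('pics/s9.png',cv2.resize(s[130:270,220:374],(660,600)))
"
```

```text
t 14.88 p [ 0.5663 -0.1138  0.1099] psi 75.9 grip 0.999 F [ 0.3 -0.5 -0.6]
turn shares [-0.01  0.   -0.02] shift shares(now axes) [0.01 0.04 2.32] (after turn) [0.01 0.04 2.32]
```

View pics/s9.png

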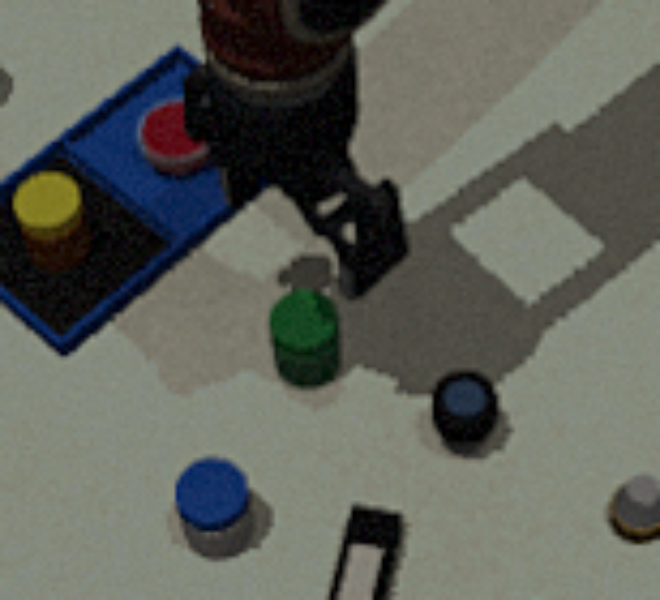

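Green jar at (305,335), fingers clear of the eyepiece. Descending, closing and lifting.

>>> carry_out --moves '[[[0, 0, 0, 0, 0.04, 0.5, 1], [0, 0, 0, 0, 0, 0.6, 1], [0, 0, 0, 0, 0, 0.5, 1], [0, 0, 0, 0, 0, 0.4, 1], [0, 0, 0, 0, 0, 0.3, 1], [0, 0, 0, 0, 0, 0, 0.6], [0, 0, 0, 0, 0, 0, -1], [0, 0, 0, 0, 0, 0, -1]]]'

```text
time: 15.6
tool_pos: [0.5695, -0.114, 0.0198]
tool_rot: [0.001, 0.788, 0.615, 0.001]
contact_force: [0.0, 0.0, 0.5]
gripper_width: 0.6
```

>>> carry_out --moves '[[[0, 0, 0, 0, 0, 0, -1], [0, 0, 0, 0, 0, 0, -1], [0, 0, 0, 0, 0, 0, -1], [0, 0, 0, 0, 0, 0, -1], [0, 0, 0, 0, 0, 0, -1], [0, 0, 0, 0, 0, 0, -1], [0, 0, 0, 0, 0, 0, -1], [0, 0, 0, 0, 0, 0, -1]]]'

```text
time: 16.27
tool_pos: [0.5702, -0.1139, 0.0205]
tool_rot: [0.002, 0.788, 0.616, 0.001]
contact_force: [0.2, -0.3, 5.8]
gripper_width: 0.474
```

>>> carry_out --moves '[[[0, 0, 0, 0, 0, -0.2, -1], [0, 0, 0, 0, 0, -0.4, -1], [0, 0, 0, 0, 0, -0.6, -1], [0, 0, 0, 0, 0, -0.6, -1], [0, 0, 0, 0, 0, -0.5, -1], [0, 0, 0, 0, 0, -0.2, -1], [0, 0, 0, 0, 0, 0, -1], [0, 0, 0, 0, 0, 0, -1]]]'

```text
time: 16.93
tool_pos: [0.5683, -0.1132, 0.118]
tool_rot: [-0.0, 0.788, 0.616, -0.0]
contact_force: [0.1, -0.2, -1.5]
gripper_width: 0.473
```

```bash
python3 -c "
from h import *
from plant import *
go(.484,.3113,.115,76)
f=grab_frame('scene'); s=f['frame'][:,:,::-1]; cv2.imwrite('pics/s10.png',cv2.resize(s[110:250,220:374],(660,600)))
"
```

```text
t 16.93 p [ 0.5683 -0.1132  0.118 ] psi 76.0 grip 0.473 F [ 0.1 -0.2 -1.5]
turn shares [-0.01 -0.   -0.  ] shift shares(now axes) [ 9.79 -4.61  0.08] (after turn) [ 9.79 -4.61  0.08]
```

View pics/s10.png

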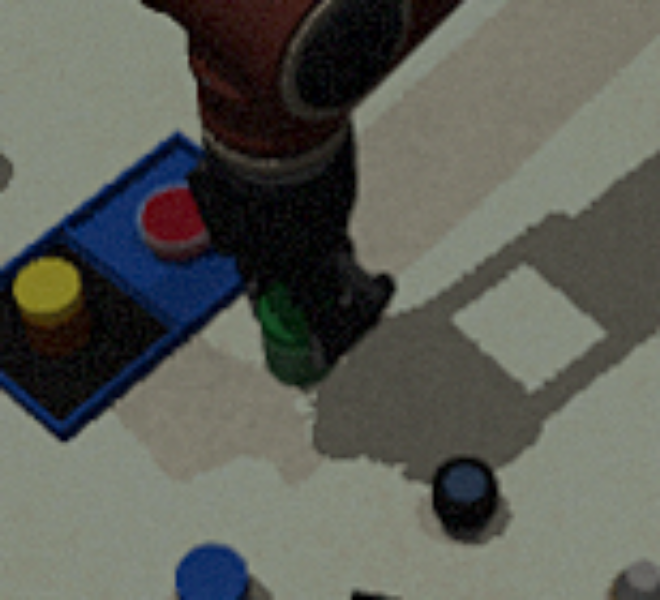

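Green jar held upright at (290,335). Carrying it to the orange tray.

>>> carry_out --moves '[[[0, 0, 0, 0.3, -0.14, 0, -1], [0, 0, 0, 0.5, -0.24, 0, -1], [0, 0, 0, 0.7, -0.33, 0, -1], [0, 0, 0, 0.75, -0.35, 0, -1], [0, 0, 0, 0.75, -0.35, 0, -1], [0, 0, 0, 0.75, -0.35, 0, -1], [0, 0, 0, 0.75, -0.35, 0, -1], [0, 0, 0, 0.75, -0.35, 0, -1]]]'

```text
time: 17.65
tool_pos: [0.5219, 0.1164, 0.1166]
tool_rot: [-0.001, 0.788, 0.616, -0.001]
contact_force: [0.9, 0.6, -0.4]
gripper_width: 0.475
```

>>> carry_out --moves '[[[0, 0, 0, 0.75, -0.35, 0, -1], [0, 0, 0, 0.75, -0.35, 0, -1], [0, 0, 0, 0.75, -0.35, 0, -1], [0, 0, 0, 0.75, -0.35, 0, -1], [0, 0, 0, 0.7, -0.34, 0, -1], [0, 0, 0, 0.5, -0.24, 0, -1], [0, 0, 0, 0.3, -0.14, 0, -1], [0, 0, 0, 0, 0, 0, -1]]]'

```text
time: 18.32
tool_pos: [0.4834, 0.3115, 0.117]
tool_rot: [-0.001, 0.787, 0.617, -0.001]
contact_force: [0.5, 0.1, -0.5]
gripper_width: 0.474
```

>>> carry_out --moves '[[[0, 0, 0, 0, 0, 0, -1], [0, 0, 0, 0, 0, 0, -1], [0, 0, 0, 0, 0, 0, -1]]]'

```text
time: 18.57
tool_pos: [0.4855, 0.3083, 0.1181]
tool_rot: [0.0, 0.789, 0.615, -0.0]
contact_force: [0.1, -0.9, -2.0]
gripper_width: 0.477
```

```bash
python3 -c "
from h import *
from plant import *
go(.484,.3113,.0265,76)
f=grab_frame('scene'); s=f['frame'][:,:,::-1]; cv2.imwrite('pics/s11.png',cv2.resize(s[170:330,380:556],(660,600)))
"
```

```text
t 18.57 p [0.4855 0.3083 0.1181] psi 75.9 grip 0.477 F [ 0.1 -0.9 -2. ]
turn shares [-0.01  0.01 -0.02] shift shares(now axes) [ 0.07 -0.05  2.29] (after turn) [ 0.06 -0.05  2.29]
```

View pics/s11.png

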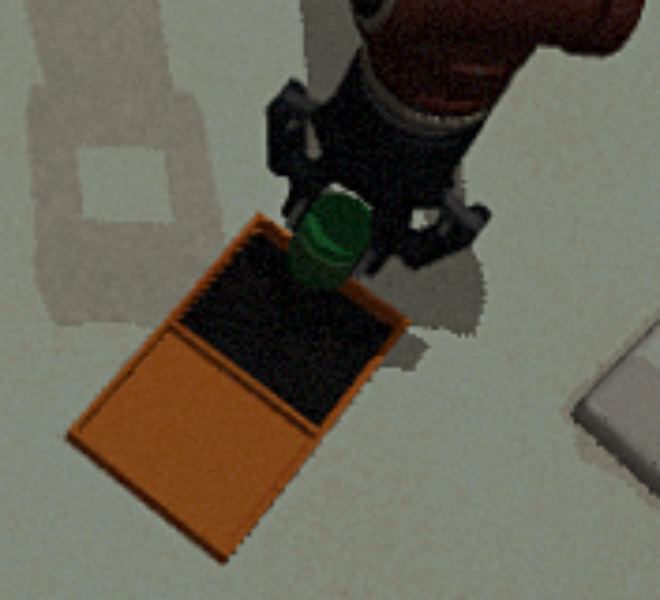

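Green jar at (330,235), above the black pad and aligned with the tool axis. Lowering.

>>> carry_out --moves '[[[0, 0, 0, 0.06, -0.03, 0.4, -1], [0, 0, 0, 0, 0, 0.5, -1], [0, 0, 0, 0, 0, 0.5, -1], [0, 0, 0, 0, 0, 0.4, -1], [0, 0, 0, 0, 0, 0.2, -1], [0, 0, 0, 0, 0, 0.1, -1], [0, 0, 0, 0, 0, 0, -1], [0, 0, 0, 0, 0, 0, -1]]]'

```text
time: 19.28
tool_pos: [0.4856, 0.312, 0.0354]
tool_rot: [0.0, 0.788, 0.615, 0.001]
contact_force: [0.8, 0.2, -0.2]
gripper_width: 0.471
```

>>> carry_out --moves '[[[0, 0, 0, 0, 0, 0.03, -1], [0, 0, 0, 0, 0, 0.03, -1], [0, 0, 0, 0, 0, 0, -1], [0, 0, 0, 0, 0, 0.03, -1], [0, 0, 0, 0, 0, 0, -1], [0, 0, 0, 0, 0, 0, -1]]]'

```text
time: 19.78
tool_pos: [0.4848, 0.3121, 0.0309]
tool_rot: [-0.0, 0.788, 0.616, -0.0]
contact_force: [-0.4, -0.6, -0.3]
gripper_width: 0.469
```

```bash
python3 -c "
from h import *
from plant import *
go(.484,.3113,.0265,76)
f=grab_frame('scene'); s=f['frame'][:,:,::-1]; cv2.imwrite('pics/s12.png',cv2.resize(s[170:330,380:556],(660,600)))
"
```

```text
t 19.78 p [0.4848 0.3121 0.0309] psi 76.0 grip 0.469 F [-0.4 -0.6 -0.3]
turn shares [-0.  0. -0.] shift shares(now axes) [-0.02 -0.01  0.11] (after turn) [-0.02 -0.01  0.11]
```

View pics/s12.png

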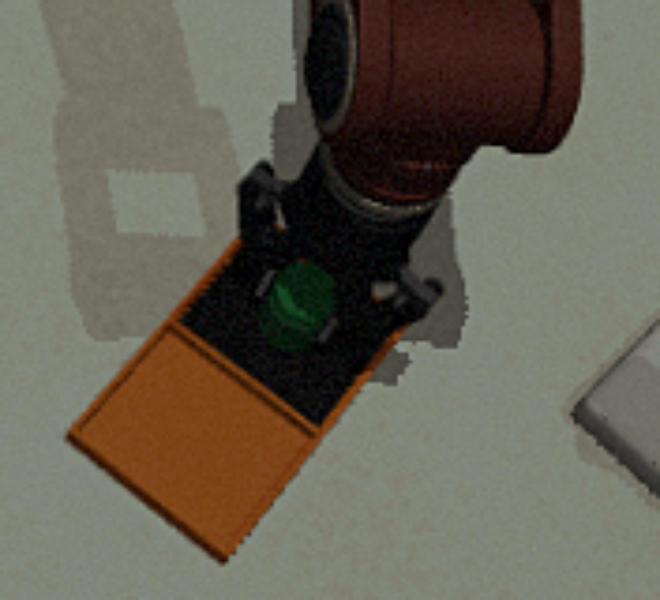

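>>> carry_out --moves '[[[0, 0, 0, 0, 0, 0.05, -1], [0, 0, 0, 0, 0, 0.03, -1], [0, 0, 0, 0, 0, 0, -1], [0, 0, 0, 0, 0, 0, -1], [0, 0, 0, 0, 0, 0, -1]]]'

```text
time: 20.25
tool_pos: [0.4848, 0.312, 0.0276]
tool_rot: [-0.0, 0.788, 0.616, -0.0]
contact_force: [-0.2, 0.9, -0.6]
gripper_width: 0.472
```

>>> carry_out --moves '[[[0, 0, 0, 0, 0, 0.03, -1], [0, 0, 0, 0, 0, 0, -1], [0, 0, 0, 0, 0, 0, -1], [0, 0, 0, 0, 0, 0, -1]]]'

```text
time: 20.58
tool_pos: [0.4849, 0.312, 0.0265]
tool_rot: [0.0, 0.788, 0.615, 0.0]
contact_force: [1.1, -0.2, -0.6]
gripper_width: 0.47
```

>>> carry_out --moves '[[[0, 0, 0, 0, 0, 0.03, -1], [0, 0, 0, 0, 0, 0, -1], [0, 0, 0, 0, 0, 0, -1], [0, 0, 0, 0, 0, 0, -1]]]'

```text
time: 20.92
tool_pos: [0.485, 0.3121, 0.0265]
tool_rot: [0.0, 0.788, 0.616, -0.0]
contact_force: [-2.1, -2.0, 6.9]
gripper_width: 0.473
```

Contact with the pad is felt (+6.9 N). Releasing.

>>> carry_out --moves '[[[0, 0, 0, 0, 0, -0.02, -1], [0, 0, 0, 0, 0, 0, 0.0], [0, 0, 0, 0, 0, 0, 0.2], [0, 0, 0, 0, 0, 0, 0.4], [0, 0, 0, 0, 0, 0, 0.6], [0, 0, 0, 0, 0, 0, 0.6], [0, 0, 0, 0, 0, 0, 0.6], [0, 0, 0, 0, 0, 0, 0.6]]]'

```text
time: 21.58
tool_pos: [0.4848, 0.312, 0.026]
tool_rot: [-0.0, 0.788, 0.616, -0.0]
contact_force: [-0.0, 0.2, 0.2]
gripper_width: 0.799
```

>>> carry_out --moves '[[[0, 0, 0, 0, 0, -0.1, 0.6], [0, 0, 0, 0, 0, -0.3, 0.6], [0, 0, 0, 0, 0, -0.5, 0.6], [0, 0, 0, 0, 0, -0.7, 0.6], [0, 0, 0, 0, 0, -0.7, 0.6], [0, 0, 0, 0, 0, -0.3, 0.6], [0, 0, 0, 0, 0, 0, 0.6], [0, 0, 0, 0, 0, 0, 0.6]]]'

```text
time: 22.25
tool_pos: [0.4852, 0.3122, 0.1309]
tool_rot: [0.0, 0.788, 0.616, 0.001]
contact_force: [-0.3, -0.4, -0.9]
gripper_width: 0.799
```

```bash
python3 -c "
from h import *
from plant import *
go(.6915,.0995,.09,92)
f=grab_frame('scene'); s=f['frame'][:,:,::-1]; cv2.imwrite('pics/s13.png',cv2.resize(s[160:340,310:508],(660,600)))
"
```

```text
t 22.25 p [0.4852 0.3122 0.1309] psi 76.0 grip 0.799 F [-0.3 -0.4 -0.9]
turn shares [ 0.02 -0.01 -3.2 ] shift shares(now axes) [-3.91  6.29  1.03] (after turn) [-5.5   4.97  1.02]
```

View pics/s13.png

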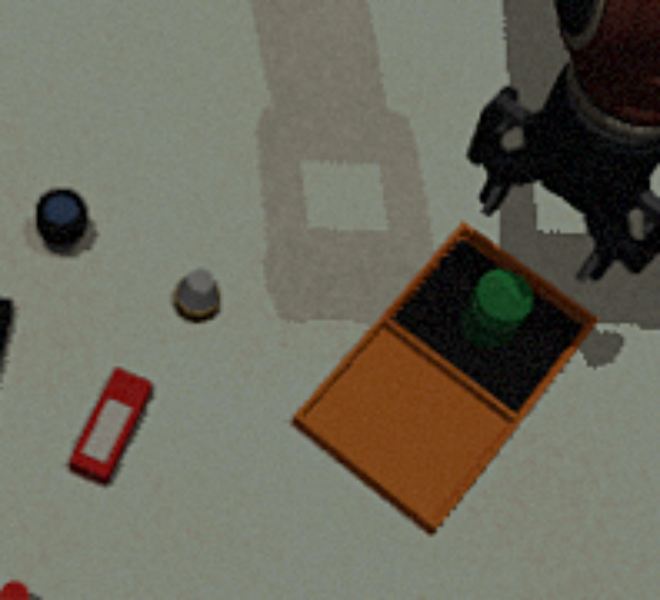

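Green jar stands mid-pad at (502,305), released. Next is the red box at (110,427): turn the jaws, then travel.

>>> carry_out --moves '[[[0, 0, -0.8, 0, 0, 0, 0.4], [0, 0, -0.8, 0, 0, 0, 0.4], [0, 0, -0.8, 0, 0, 0, 0.4], [0, 0, -0.8, 0, 0, 0, 0.4], [0, 0, 0, -0.4, 0.36, 0, 0.4], [0, 0, 0, -0.6, 0.54, 0, 0.4], [0, 0, 0, -0.65, 0.59, 0, 0.4], [0, 0, 0, -0.65, 0.59, 0, 0.4]]]'

```text
time: 22.97
tool_pos: [0.5701, 0.2218, 0.127]
tool_rot: [-0.001, 0.694, 0.72, -0.002]
contact_force: [0.5, 0.0, 0.1]
gripper_width: 0.702
```

>>> carry_out --moves '[[[0, 0, 0, -0.65, 0.59, 0, 0.4], [0, 0, 0, -0.65, 0.59, 0, 0.4], [0, 0, 0, -0.65, 0.59, 0, 0.4], [0, 0, 0, -0.55, 0.5, 0.2, 0.4], [0, 0, 0, -0.4, 0.36, 0.4, 0.4], [0, 0, 0, -0.25, 0.22, 0.4, 0.4], [0, 0, 0, 0, 0, 0, 0.4], [0, 0, 0, 0, 0, 0, 0.4]]]'

```text
time: 23.63
tool_pos: [0.687, 0.1005, 0.0859]
tool_rot: [-0.003, 0.695, 0.719, -0.003]
contact_force: [0.0, 0.5, -0.3]
gripper_width: 0.697
```

>>> carry_out --moves '[[[0, 0, 0, 0, 0, 0, 0.4], [0, 0, 0, 0, 0, 0, 0.4], [0, 0, 0, 0, 0, 0, 0.4]]]'

```text
time: 23.88
tool_pos: [0.6894, 0.102, 0.0912]
tool_rot: [0.0, 0.694, 0.72, 0.001]
contact_force: [-0.1, 0.4, -0.6]
gripper_width: 0.702
```

```bash
python3 -c "
from h import *
from plant import *
go(.6915,.0995,.003,92)
f=grab_frame('scene'); s=f['frame'][:,:,::-1]; cv2.imwrite('pics/s14.png',cv2.resize(s[190:330,270:424],(660,600)))
"
```

```text
t 23.88 p [0.6894 0.102  0.0912] psi 92.1 grip 0.702 F [-0.1  0.4 -0.6]
turn shares [ 0.02 -0.    0.01] shift shares(now axes) [-0.07  0.05  2.21] (after turn) [-0.06  0.05  2.21]
```

View pics/s14.png

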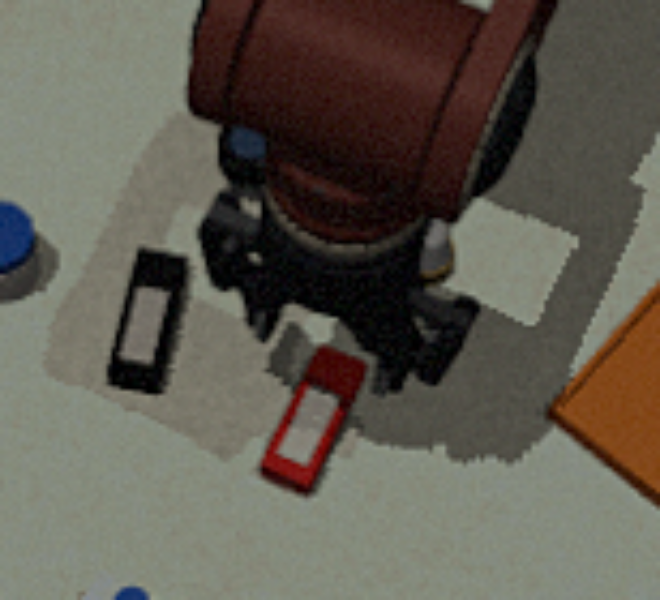

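Red box at (315,420) between the jaws, black box at (148,320) clear. Descending.

>>> carry_out --moves '[[[0, 0, 0, -0.06, 0.05, 0.4, 0.4], [0, 0, 0, 0, 0, 0.5, 0.4], [0, 0, 0, 0, 0, 0.5, 0.4], [0, 0, 0, 0, 0, 0.4, 0.4], [0, 0, 0, 0, 0, 0.2, 0.4], [0, 0, 0, 0, 0, 0.12, 0.4], [0, 0, 0, 0, 0, 0, 0.4], [0, 0, 0, 0, 0, 0, 0.4]]]'

```text
time: 24.6
tool_pos: [0.692, 0.0987, 0.0059]
tool_rot: [0.0, 0.695, 0.719, 0.0]
contact_force: [-0.6, -0.2, -0.3]
gripper_width: 0.7
```

```bash
python3 -c "
from h import *
from plant import *
go(.6915,.0995,.003,92)
f=grab_frame('scene'); s=f['frame'][:,:,::-1]; cv2.imwrite('pics/s15.png',cv2.resize(s[210:330,280:412],(660,600)))
"
```

```text
t 24.60 p [0.692  0.0987 0.0059] psi 92.0 grip 0.700 F [-0.6 -0.2 -0.3]
turn shares [ 0.01 -0.   -0.  ] shift shares(now axes) [ 0.02 -0.01  0.07] (after turn) [ 0.02 -0.01  0.07]
```

View pics/s15.png

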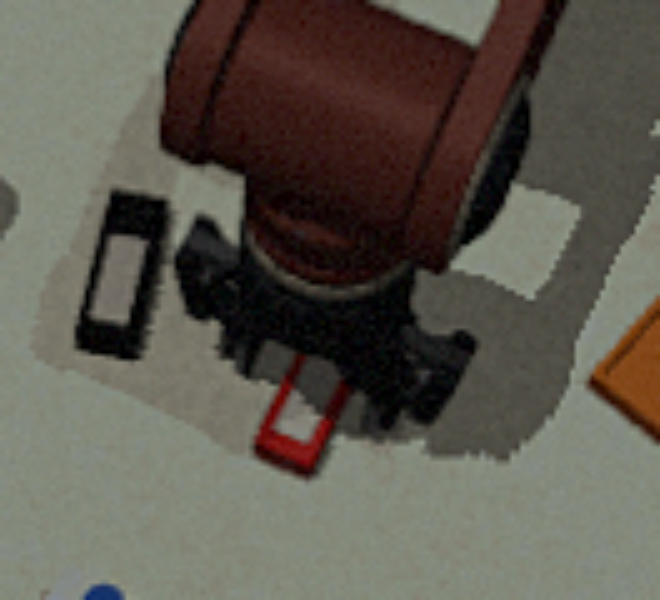

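The box lies between the fingers (305,410). Closing at z≈0.005, then lifting.

>>> carry_out --moves '[[[0, 0, 0, 0, 0, 0.02, 0.1], [0, 0, 0, 0, 0, 0, -0.1], [0, 0, 0, 0, 0, 0, -1], [0, 0, 0, 0, 0, 0, -1], [0, 0, 0, 0, 0, 0, -1], [0, 0, 0, 0, 0, 0, -1], [0, 0, 0, 0, 0, 0, -1], [0, 0, 0, 0, 0, 0, -1]]]'

```text
time: 25.32
tool_pos: [0.6924, 0.0987, 0.0058]
tool_rot: [0.001, 0.695, 0.719, 0.001]
contact_force: [-1.0, 0.6, 5.2]
gripper_width: 0.334
```

>>> carry_out --moves '[[[0, 0, 0, 0, 0, 0, -1], [0, 0, 0, 0, 0, 0, -1], [0, 0, 0, 0, 0, 0, -1], [0, 0, 0, 0, 0, 0, -1]]]'

```text
time: 25.65
tool_pos: [0.6924, 0.0987, 0.0058]
tool_rot: [0.001, 0.695, 0.719, 0.001]
contact_force: [-0.1, -0.8, 5.8]
gripper_width: 0.336
```

>>> carry_out --moves '[[[0, 0, 0, 0, 0, -0.1, -1], [0, 0, 0, 0, 0, -0.3, -1], [0, 0, 0, 0, 0, -0.5, -1], [0, 0, 0, 0, 0, -0.5, -1], [0, 0, 0, 0, 0, -0.3, -1], [0, 0, 0, 0, 0, -0.1, -1], [0, 0, 0, 0, 0, 0, -1], [0, 0, 0, 0, 0, 0, -1]]]'

```text
time: 26.32
tool_pos: [0.691, 0.0986, 0.0758]
tool_rot: [-0.0, 0.695, 0.719, -0.0]
contact_force: [0.8, -0.5, -1.1]
gripper_width: 0.337
```

```bash
python3 -c "
from h import *
from plant import *
go(.587,.2857,.08,76)
f=grab_frame('scene'); s=f['frame'][:,:,::-1]; cv2.imwrite('pics/s16.png',cv2.resize(s[190:330,280:434],(660,600)))
f=grab_frame('top'); s=f['frame'][:,:,::-1]; cv2.imwrite('pics/t16.png',cv2.resize(s[100:230,150:300],(690,600)))
"
```

```text
t 26.32 p [0.691  0.0986 0.0758] psi 92.0 grip 0.337 F [ 0.8 -0.5 -1.1]
turn shares [-0.01  0.    3.2 ] shift shares(now axes) [ 4.76 -2.44 -0.1 ] (after turn) [ 3.91 -3.65 -0.1 ]
```

View pics/s16.png

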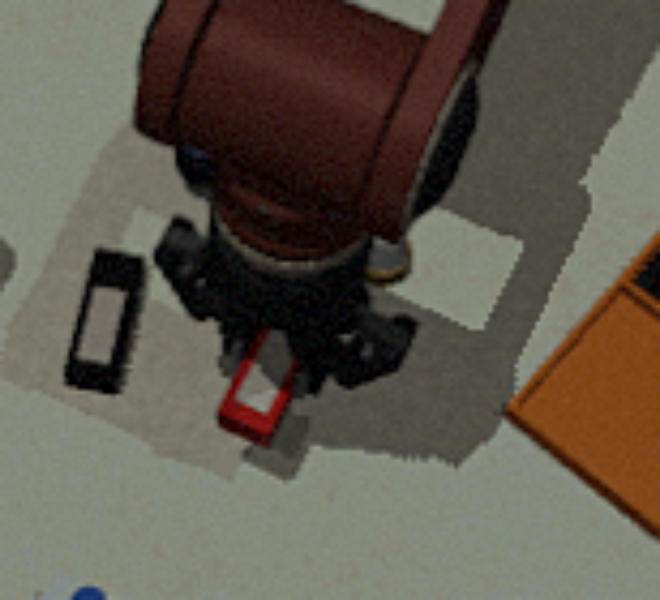

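Box held flat at (258,385). Turning and carrying it to the orange plain bay.

>>> carry_out --moves '[[[0, 0, 0.8, 0, 0, 0, -1], [0, 0, 0.8, 0, 0, 0, -1], [0, 0, 0.8, 0, 0, 0, -1], [0, 0, 0.8, 0, 0, 0, -1], [0, 0, 0, 0.3, -0.28, 0, -1], [0, 0, 0, 0.5, -0.47, 0, -1], [0, 0, 0, 0.6, -0.56, 0, -1], [0, 0, 0, 0.6, -0.56, 0, -1]]]'

```text
time: 27.08
tool_pos: [0.6365, 0.1956, 0.0752]
tool_rot: [-0.001, 0.788, 0.616, -0.001]
contact_force: [0.3, 0.8, 0.7]
gripper_width: 0.336
```

>>> carry_out --moves '[[[0, 0, 0, 0.6, -0.56, 0, -1], [0, 0, 0, 0.6, -0.56, 0, -1], [0, 0, 0, 0.45, -0.42, 0, -1], [0, 0, 0, 0.25, -0.23, 0, -1], [0, 0, 0, 0, 0, 0, -1], [0, 0, 0, 0, 0, 0, -1], [0, 0, 0, 0, 0, 0, -1]]]'

```text
time: 27.67
tool_pos: [0.5883, 0.2845, 0.0762]
tool_rot: [0.0, 0.788, 0.615, -0.0]
contact_force: [-0.1, -0.1, -1.3]
gripper_width: 0.331
```

```bash
python3 -c "
from h import *
from plant import *
go(.587,.2857,.0098,76)
f=grab_frame('scene'); s=f['frame'][:,:,::-1]; cv2.imwrite('pics/s17.png',cv2.resize(s[190:350,350:526],(660,600)))
"
```

```text
t 27.67 p [0.5883 0.2845 0.0762] psi 76.0 grip 0.331 F [-0.1 -0.1 -1.3]
turn shares [-0.    0.01 -0.01] shift shares(now axes) [ 0.02 -0.04  1.66] (after turn) [ 0.02 -0.04  1.66]
```

View pics/s17.png

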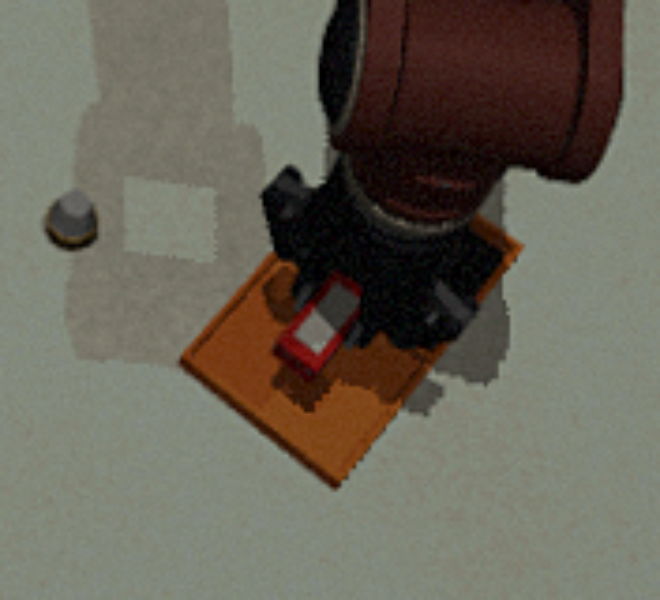

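Box (318,330) is aligned with the tray, over the plain bay. Lowering.

>>> carry_out --moves '[[[0, 0, 0, 0.02, -0.03, 0.3, -1], [0, 0, 0, 0, 0, 0.4, -1], [0, 0, 0, 0, 0, 0.3, -1], [0, 0, 0, 0, 0, 0.2, -1], [0, 0, 0, 0, 0, 0.15, -1], [0, 0, 0, 0, 0, 0, -1], [0, 0, 0, 0, 0, 0, -1], [0, 0, 0, 0, 0, 0, -1]]]'

```text
time: 28.38
tool_pos: [0.5877, 0.2865, 0.0232]
tool_rot: [0.0, 0.788, 0.615, 0.001]
contact_force: [-0.9, -0.5, 0.1]
gripper_width: 0.337
```

```bash
python3 -c "
from h import *
from plant import *
go(.587,.2857,.0098,76)
f=grab_frame('scene'); s=f['frame'][:,:,::-1]; cv2.imwrite('pics/s18.png',cv2.resize(s[210:330,380:512],(660,600)))
"
```

```text
t 28.38 p [0.5877 0.2865 0.0232] psi 76.0 grip 0.337 F [-0.9 -0.5  0.1]
turn shares [ 0.01 -0.01 -0.01] shift shares(now axes) [-0.02 -0.01  0.34] (after turn) [-0.02 -0.01  0.34]
```

View pics/s18.png

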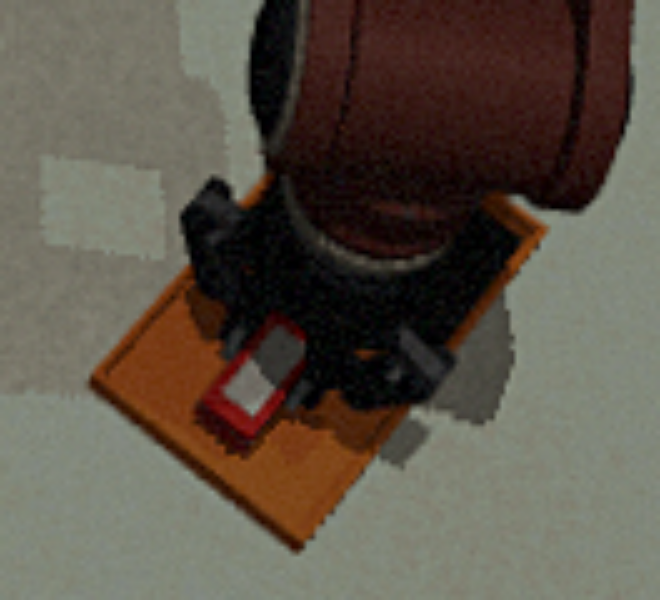

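>>> carry_out --moves '[[[0, 0, 0, 0, 0, 0.1, -1], [0, 0, 0, 0, 0, 0.08, -1], [0, 0, 0, 0, 0, 0.06, -1], [0, 0, 0, 0, 0, 0.05, -1], [0, 0, 0, 0, 0, 0, -1], [0, 0, 0, 0, 0, 0, -1]]]'

```text
time: 28.93
tool_pos: [0.5869, 0.2863, 0.0106]
tool_rot: [-0.0, 0.788, 0.616, -0.0]
contact_force: [0.2, 0.0, -0.5]
gripper_width: 0.332
```

>>> carry_out --moves '[[[0, 0, 0, 0, 0, 0.03, -1], [0, 0, 0, 0, 0, 0, -1], [0, 0, 0, 0, 0, 0, -1], [0, 0, 0, 0, 0, 0, -1]]]'

```text
time: 29.27
tool_pos: [0.5872, 0.2864, 0.0098]
tool_rot: [0.0, 0.788, 0.616, 0.0]
contact_force: [-0.3, -0.0, -0.2]
gripper_width: 0.335
```

>>> carry_out --moves '[[[0, 0, 0, 0, 0, 0.02, -1], [0, 0, 0, 0, 0, 0, -1], [0, 0, 0, 0, 0, 0, -1], [0, 0, 0, 0, 0, 0, -1]]]'

```text
time: 29.6
tool_pos: [0.5872, 0.2864, 0.0098]
tool_rot: [0.0, 0.788, 0.616, -0.0]
contact_force: [-3.3, -0.8, 5.3]
gripper_width: 0.331
```

Contact felt (+5.3 N). Releasing, retracting and swinging clear for a full check.

>>> carry_out --moves '[[[0, 0, 0, 0, 0, -0.01, -0.2], [0, 0, 0, 0, 0, 0, 0.0], [0, 0, 0, 0, 0, 0, 0.2], [0, 0, 0, 0, 0, 0, 0.2], [0, 0, 0, 0, 0, 0, 0.2], [0, 0, 0, 0, 0, 0, 0.2]]]'

```text
time: 30.1
tool_pos: [0.587, 0.2863, 0.0091]
tool_rot: [-0.0, 0.788, 0.616, -0.0]
contact_force: [-0.5, 0.1, 0.2]
gripper_width: 0.597
```

>>> carry_out --moves '[[[0, 0, 0, 0, 0, -0.1, 0.2], [0, 0, 0, 0, 0, -0.3, 0.2], [0, 0, 0, 0, 0, -0.6, 0.2], [0, 0, 0, 0, 0, -0.8, 0.2], [0, 0, 0, 0, 0, -0.8, 0.2], [0, 0, 0, 0, 0, -0.8, 0.2], [0, 0, 0, 0, 0, -0.6, 0.2], [0, 0, 0, 0, 0, -0.3, 0.2]]]'

```text
time: 30.77
tool_pos: [0.5891, 0.2871, 0.1878]
tool_rot: [0.001, 0.788, 0.616, 0.004]
contact_force: [1.0, 1.2, 0.3]
gripper_width: 0.599
```

```bash
python3 -c "
from h import *
go(.30,.50,.2,76)
"
```

```text
t 30.77 p [0.5891 0.2871 0.1878] psi 76.0 grip 0.599 F [1.  1.2 0.3]
turn shares [ 0.08 -0.05 -0.  ] shift shares(now axes) [ 3.41 -8.3  -0.35] (after turn) [ 3.41 -8.3  -0.31]
```

>>> carry_out --moves '[[[0, 0, 0, -0.09, -0.8, 0, 0.2], [0, 0, 0, -0.09, -0.8, 0, 0.2], [0, 0, 0, -0.09, -0.8, 0, 0.2], [0, 0, 0, -0.09, -0.8, 0, 0.2], [0, 0, 0, -0.09, -0.8, 0, 0.2], [0, 0, 0, -0.09, -0.8, 0, 0.2], [0, 0, 0, -0.09, -0.8, 0, 0.2], [0, 0, 0, -0.05, -0.5, 0, 0.2]]]'

```text
time: 31.43
tool_pos: [0.3409, 0.3189, 0.1807]
tool_rot: [-0.0, 0.788, 0.616, -0.001]
contact_force: [-0.5, 0.4, -0.2]
gripper_width: 0.604
```

>>> carry_out --moves '[[[0, 0, 0, 0, 0, 0, 0.2], [0, 0, 0, 0, 0, 0, 0.2], [0, 0, 0, 0, 0, 0, 0.2], [0, 0, 0, 0, 0, 0, 0.2]]]'

```text
time: 31.77
tool_pos: [0.3446, 0.3189, 0.1814]
tool_rot: [0.0, 0.788, 0.615, 0.0]
contact_force: [-0.9, -0.5, -0.3]
gripper_width: 0.598
```

```bash
python3 - <<'E'
from h import *
from plant import grab_frame
F={n:grab_frame(n) for n in("top","scene")}
t=F["top"]["frame"][:,:,::-1]; cv2.imwrite("pics/t19.png",cv2.resize(t[100:300,140:460],(800,500)))
s=F["scene"]["frame"][:,:,::-1]; cv2.imwrite("pics/s19.png",cv2.resize(s[70:330,180:500],(738,600)))
B=(np.array([.5225,-.2835]),-13.7); O=(np.array([.5355,.2985]),-14)
def loc(p,T):
    a=np.radians(T[1]); d=p-T[0]; return np.array([np.cos(a)*d[0]+np.sin(a)*d[1],-np.sin(a)*d[0]+np.cos(a)*d[1]])*1000
for n,f in F.items():
    f0=dict(np.load(f"pics/{n}0.npz"))
    for tag,g in(("now",f),("start",f0)):
        H=hsv(g); h,s,v=[H[:,:,i].astype(int) for i in range(3)]
        for k,m,zt in(("yellow",(h>22)&(h<35)&(s>130),.056),("green",(h>50)&(h<85)&(s>130),.056),("blue",(h>95)&(h<125)&(s>140)&(v>60),.05),("red",((h<8)|(h>165))&(s>90)&(v>50),.026)):
            for b,st,c in blobs(g,m,30):
                P,uv=cloud(g,b)
                if len(P)<10 or not(.25<P[:,0].mean()<.8 and -.6<P[:,1].mean()<.42): continue
                z=np.percentile(P[:,2],90); T=P[P[:,2]>z-.006]; c2,wh,an=rect(T)
                if z<.02 or z>.08 or wh[1]>95: continue
                print(n,tag,k,st[4],"z %.3f"%z,c2.round(3),np.round(wh),round(an,1),"inB",loc(c2,B).round(),"inO",loc(c2,O).round())
E
```

```text
top now yellow 224 z 0.057 [ 0.576 -0.298] [38. 39.] -42.5 inB [55. -2.] inO [ 183. -569.]
top now green 241 z 0.057 [0.487 0.311] [39. 41.] 89.5 inB [-176.  569.] inO [-51.   0.]
top now blue 106 z 0.052 [ 0.69  -0.101] [30. 34.] 1.3 inB [120. 218.] inO [ 247. -350.]
top now red 181 z 0.027 [0.587 0.284] [30. 77.] -14.5 inB [-72. 567.] inO [53. -1.]
top now red 168 z 0.025 [ 0.494 -0.431] [40. 44.] -88.0 inB [   8. -150.] inO [ 137. -718.]
top now red 178 z 0.029 [ 0.471 -0.27 ] [43. 43.] -89.6 inB [-53.   0.] inO [  75. -568.]
top now red 175 z 0.024 [ 0.281 -0.508] [42. 44.] 44.7 inB [-181. -275.] inO [ -52. -844.]
top start yellow 146 z 0.052 [0.457 0.109] [36. 39.] -88.9 inB [-157.  366.] inO [ -31. -203.]
top start green 98 z 0.052 [ 0.568 -0.113] [27. 34.] 0.7 inB [  4. 176.] inO [ 131. -392.]
top start blue 108 z 0.052 [ 0.691 -0.101] [30. 34.] 1.1 inB [120. 218.] inO [ 247. -350.]
top start red 169 z 0.024 [0.691 0.1  ] [29. 76.] 1.9 inB [ 73. 412.] inO [ 199. -155.]
top start red 170 z 0.025 [ 0.494 -0.43 ] [40. 44.] -88.5 inB [   8. -149.] inO [ 136. -717.]
top start red 1
[... 774 characters left out ...]
] -14.0 inB [-71. 568.] inO [54. -0.]
scene start yellow 190 z 0.054 [0.458 0.11 ] [37. 40.] -37.4 inB [-156.  367.] inO [ -30. -202.]
scene start green 247 z 0.054 [ 0.57  -0.114] [38. 38.] -56.1 inB [  6. 176.] inO [ 133. -392.]
scene start blue 190 z 0.054 [ 0.693 -0.101] [37. 39.] -76.0 inB [123. 218.] inO [ 250. -350.]
scene start red 114 z 0.026 [ 0.28  -0.509] [42. 48.] 48.1 inB [-182. -277.] inO [ -53. -846.]
scene start red 152 z 0.026 [ 0.496 -0.432] [42. 48.] 39.7 inB [  10. -151.] inO [ 139. -719.]
scene start red 174 z 0.028 [ 0.448 -0.109] [41. 44.] 28.5 inB [-114.  152.] inO [  13. -417.]
scene start red 275 z 0.026 [0.693 0.1  ] [28. 80.] 2.5 inB [ 75. 413.] inO [ 201. -154.]
```

View pics/t19.png

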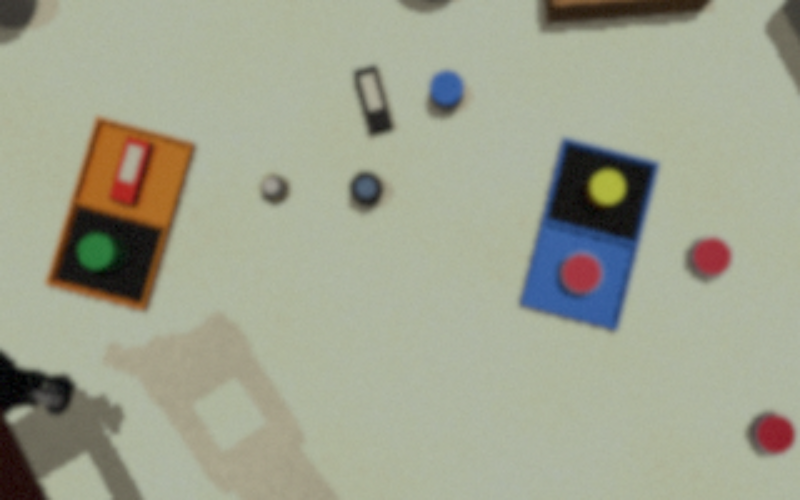

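View pics/s19.png

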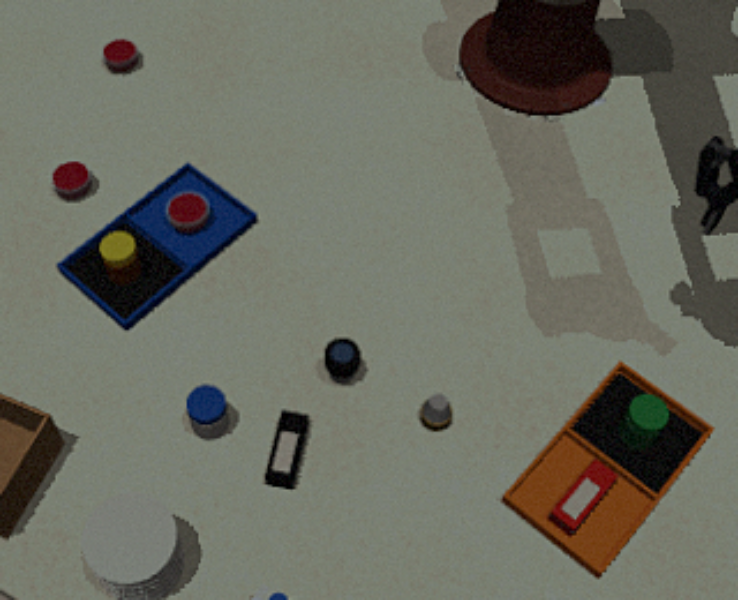

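Both views show all four things centred within about 2 mm and standing or lying flat. The other stock looks unmoved. Handing in.

```bash
python3 -c "
from plant import ticket
print(ticket.job_done())"
```

```text
the job is handed in; nothing more can be done
None
```

Both kits are made up, and I handed the job in at about 32 s on the robot's clock, well inside the 131 s limit. The hand-in gave no verdict.

My last check measured each thing in both camera views, in its tray's frame (bay centres are at ±53, 0 mm):

| Thing | Tray and bay | Measured x, y (mm) |
|---|---|---|
| Amber jar | blue, black pad | 54 to 55, −1 to −2 |
| Dish | blue, plain bay | −52 to −53, 0 to −1 |
| Green jar | orange, black pad | −51 to −52, 0 |
| Red slide box | orange, plain bay | 53 to 54, 0 to −1 |

- **Placing:** All four are within about 2 mm of their bay centres. Their tops were at the height expected for sitting on the floor, and all looked upright or flat. Each was lowered to its floor and then released. A clear contact force showed for the dish, green jar and box. The amber jar showed only a slight change in force, so I released it at the height I had worked out.
- **Choice of dish:** I took the one of the three look-alikes nearest the base, 0.46 m away against 0.58 and 0.66 m.
- **Other stock:** The white jar and the two other dishes measured within 2 mm of their starts. I compared the black slide box, eyepiece and objective by eye only, and they look unmoved.
- **Disagreements:** The scene camera reads heights about 2 to 4 mm high, both at the start and at the end. Otherwise the two views agree to about 2 mm. No check failed.

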